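# Complete the spares kit by sliding one of each part into the rack

## Task

Complete the kit in the three-bay rack so that it holds exactly one relay module, one memory stick and one straight coax barrel adaptor, each lying flat in a bay of its own and wholly inside it; one bay is already filled, so bring only the two kinds that are missing (either of two alike will do) and leave all spares on the bench clear of the rack. The parts are static-sensitive: slide them gently along the bench by pushing with the fingers, never gripping or lifting them, and do not shift the red plug, the T-shaped adaptor or the solder spool.

Things in the scene. Friction and masses are not known exactly. Their poses are not given: they have to be found in the camera images.
- kit_rack: fixed aluminium fence with 3 bays, open in front and on top, floor = bench. Origin on the bench, on the mouth line (front ends of walls), mid middle bay; x points into the bays, y across, z up. Bay centres y = -48, 0, 48 mm; bays 44 mm wide, 66 mm deep to the end wall; walls 4 mm thick, 24 high. Outline x 0..84, y -74..74 mm. At the start the middle bay holds one part, the outer two are empty
- relay_a: relay module: blue board 26 x 50 mm, 4 mm thick, bearing a blue block (16 mm wide, 19 mm high over the bench) and a lower green terminal block; 40 g; one of two alike (relay_a, relay_b). Origin at the centre of the underside, length along y. Lies on the bench before the rack, or in the middle bay if already kitted
- relay_b: relay module: blue board 26 x 50 mm, 4 mm thick, bearing a blue block (16 mm wide, 19 mm high over the bench) and a lower green terminal block; 40 g; one of two alike (relay_a, relay_b). Origin at the centre of the underside, length along y. Lies on the bench before the rack, or in the middle bay if already kitted
- stick_a: memory stick: flat box 18 x 53 mm, 8 mm high, blue with a bare metal plug end; 12 g; one of two alike (stick_a, stick_b). Origin at the centre of the underside, length along y. Lies on the bench before the rack, or in the middle bay if already kitted
- stick_b: memory stick: flat box 18 x 53 mm, 8 mm high, blue with a bare metal plug end; 12 g; one of two alike (stick_a, stick_b). Origin at the centre of the underside, length along y. Lies on the bench before the rack, or in the middle bay if already kitted
- barrel_a: straight coax barrel adaptor lying down: pale metal, stepped cylinder 14 x 26 mm, 14 mm high, 28 g (meets the fingers and rests as a box of that size, does not roll); one of two alike (barrel_a, barrel_b). Origin at the centre of the underside, length along y. Lies on the bench before the rack, or in the middle bay if already kitted
- barrel_b: straight coax barrel adaptor lying down: pale metal, stepped cylinder 14 x 26 mm, 14 mm high, 28 g (meets the fingers and rests as a box of that size, does not roll); one of two alike (barrel_a, barrel_b). Origin at the centre of the underside, length along y. Lies on the bench before the rack, or in the middle bay if already kitted
- spool: bystander: solder spool standing on its flange, 62 mm across, 42 mm high, origin at the centre of the underside
- red_plug: bystander: red test plug lying down, 12 x 52 x 12 mm, length along y, origin at the centre of the underside; it lies among the parts
- tee: bystander: T-shaped coax adaptor lying flat, 29 x 26 x 14 mm, branch along +x (not a straight barrel, not part of the kit), origin at the centre of the underside; it lies among the parts

How it is judged:
By the outcome, as a careful person would: the job done as asked, in the order asked, and still so for the second after the job is handed in, with the robot touching nothing.
It also fails if it takes over 72 s, if anything falls off the work surface, if the arm or the gripper's body presses on something with over 40 N, if the wrist force passes 120 N, or if a joint passes its speed limit or range.

## Robot

A 7-joint arm with a two-finger parallel gripper is mounted at the origin on a cart in front of the work surface, level with it; the furniture and walls round the work are solid. World frame = base frame: x ahead of the robot, y to its left, z up, the work surface at z = 0. Lengths are in m, angles in rad, forces in N, time in s.
With the tool pointing down it reaches from about 0.4 to 0.9 m from the base axis. Payload 5.5 kg.
Tool frame: the origin (TCP) lies between the finger pads; the fingertips stand bot.finger_overhang ahead of it and the grasp point (between the pads) lies 11 mm behind it (bot.finger_overhang is the distance from the TCP to the fingertips, in m); z points along the fingers, y is the line along which they close (so a half turn about z gives the same grasp; the last joint's range is limited). The gripper opens to 85 mm and grips with 20 to 120 N. Pads are 22 mm wide; open, the fingers measure 114 mm over their backs; the gripper's body (76 mm by 85 mm) begins 54 mm behind the grasp point. The pads swing forward as they close: fully open they stand 13 mm farther back than shut.
Start: joints at [1.552, 0.501, -0.427, 1.55, 0.221, 1.138, -0.21], TCP at [0.181, -0.624, 0.205] pointing down, gripper open.
Joint ranges: [-2.88, 2.88], [-0.31, 2.03], [-1.54, 1.56], [0.2, 2.42], [-1.41, 4.55], [0.19, 2.02], [-2.57, 2.57]. Speed limits (rad/s): [2.57, 2.57, 3.14, 3.14, 3.14, 3.14, 3.14].

## Interface

Orientations are given as a unit quaternion [x, y, z, w].
In Python, from rig import sensors, cams, finish_job, outline_of, bot gives the robot as it stands. The module is installed in compiled form; this text tells all that it offers.
- The arm moves only by the tool apply_moves, never from a script. Its arguments are lists of equal length, an entry for each row: "xyz": the shift along the tool's x, y, z scaled (see below), a list of three; "rot": the turn, a rotation vector about the tool's x, y, z scaled (see below), a list of three; "claw": the opening, from 0 (shut) to 1 (fully open). In form: {"xyz": [[dx, dy, dz], ...], "rot": [[wx, wy, wz], ...], "claw": [claw, ...]}. A call has 1 to 5 rows; each row shifts and turns the commanded pose from where the row before left it, along the tool's axes as they then stand; what a row does not reach is not made up. The controller multiplies each number of a shift by 0.4 m and each number of a turn by 180 degrees. A row lasts 1/12 s, in which the tool goes at most 41.7 mm and 7.16 degrees, less where a joint would pass 70% of its speed; a pose out of reach is approached as far as the arm can. A call with a number of a shift or a turn outside -1 to 1 is refused whole. A call with a gripper value outside its range is refused whole. The fingers move at their own pace and stop on an object; "grip_force" is the grip in N (left out, the last holds). Time passes only in rows, so rows that do not move let the fingers close. It gives the time, the measured TCP pose, the force, the opening and the grip force at its end, in the units of the state.
- sensors.state(): the state, without advancing time (a new reading comes with each control period).
- cams.get_image(name): name is "scene" or "side" or "wrist"; returns the picture (400x640x3 uint8, red, green, blue); there is no depth.
- cams.calibration(name): a dict with "fov_y" (degrees; the focal length in pixels is half the picture's height over the tangent of half this angle, whatever the lens; pixels are square), "cx", "cy" (the principal point, pixels), "extrinsics" (4x4, takes a point from world to camera coordinates); the wrist camera has in their place "hand_eye" (4x4, takes a point from camera to tool coordinates, whose origin is the TCP and whose axes are the flange's). Camera axes: x right, y down, z forward; pixel columns grow to the right and rows downward; lengths in m; the calibration is good to about 2 mm. A picture is of the moment at which its call begins: read the wrist's pose just before it. calibration takes no time and is no camera call.
- finish_job(): hands the job in; it is judged then, once.
Trained networks look in the newest picture that a camera, given by its name, has taken for a name from the list of things; names that differ only in an ending like _2 or _b are one class to them, and where a whole thing is asked for, a point or a joint stands for the part that bears it (a point fixed in the world has none). Each returns a list of dicts, best first, with "confidence" (0 to 1); they miss things now and then, are a little off and sometimes report something else, mostly with a low value. They report only what shows in the picture. A call takes as long as a camera call.
- outline_of(camera, target): "region" (400x640 bool, what is visible of it) and "box" ([left, top, width, height] in pixels, round what is visible of it).
The state is a dict: "time_s": time; "q": joint angles; "dq": joint speeds; "joint_torque": joint torques, N m; "tool_pos": TCP position; "tool_rot": TCP orientation; "force": force on the tool from outside, world axes, zero at the start; "torque": the same for the moment, N m; "gripper_width": opening from 0.0 (shut) to 1.0 (fully open); "gripper_force": force on a finger pad.
Only numpy, scipy, OpenCV 4.12 (cv2) and the standard library are available. Lean on these libraries where they do the work, as an engineer would, in place of code of your own. Each camera call takes 0.05 s, during which the arm holds its last target. There are 200 camera calls.

## Working session

There is one attempt and no reset: what is moved stays moved. The work goes in short steps, Python scripts to look and compute and a tool call to move; the robot and the scene stay as the last step left them, time stands still between calls to the robot, and variables do not carry over. Pictures are saved under pics/ and viewed, at most 10 in all, crops included, and the job is handed in when it is done.

Besides the shell and the picture viewer there is one more tool, called after "Request:" as name(argument=value, ...) on one line, values as JSON. apply_moves: Moves the arm, as the interface text tells. Its arguments: {"type":"object","properties":{"xyz":{"type":"array","items":{"type":"array","items":{"type":"number","minimum":-1,"maximum":1}}},"rot":{"type":"array","items":{"type":"array","items":{"type":"number","minimum":-1,"maximum":1}}},"claw":{"type":"array","items":{"type":"number"}},"grip_force":{"type":"number"}},"required":["xyz","rot","claw"]}

```bash
mkdir -p pics
cat > h.py <<'E'
import numpy as np,cv2
from rig import sensors,cams,outline_of,bot
def cal(n):
    c=cams.calibration(n);f=200/np.tan(np.radians(c["fov_y"])/2)
    return f,c["cx"],c["cy"],np.array(c["extrinsics"])
def ray(n,u,v,z=0.0):
    f,cx,cy,E=cal(n);R,t=E[:3,:3],E[:3,3]
    o=-R.T@t;d=R.T@np.array([(u-cx)/f,(v-cy)/f,1]);s=(z-o[2])/d[2];return o+s*d
def proj(n,p):
    f,cx,cy,E=cal(n);q=E[:3,:3]@np.array(p)+E[:3,3];return f*q[0]/q[2]+cx,f*q[1]/q[2]+cy
def snap(n,fn):
    im=cams.get_image(n);cv2.imwrite(f"pics/{fn}.png",im[:,:,::-1]);return im
E
python3 - <<'E'
from h import *
s=sensors.state();print(s["time_s"],s["tool_pos"],s["tool_rot"],s["q"],bot.finger_overhang)
a=snap("scene","s0");b=snap("side","d0")
cv2.imwrite("pics/both.png",np.vstack([a,b])[:,:,::-1])
for n in("scene","side"):
    f,cx,cy,E=cal(n);print(n,f,cx,cy,(-E[:3,:3].T@E[:3,3]).round(3),E[:3,:3].round(2).tolist())
    for t in ["relay_a","stick_a","barrel_a","spool","red_plug","tee","kit_rack"]:
        for r in outline_of(n,t):
            m=r["region"].astype(np.uint8)
            if m.sum()<5: continue
            ys,xs=np.nonzero(m);p=ray(n,xs.mean(),ys.mean(),0.007)
            print(t,round(r["confidence"],2),r["box"],[round(xs.mean()),round(ys.mean())],p[:2].round(3))
E
```

```text
0.0 [ 0.18052522 -0.62365249  0.2039617 ] [ 9.90084090e-01  1.40472615e-01 -1.04674876e-04 -9.63414641e-04] [ 1.55217143  0.50183976 -0.426797    1.55145787  0.22080469  1.13829155
 -0.21031075] 0.008
scene 416.21036299850374 314.3530184154897 198.79358557468439 [-0.017  0.423  0.463] [[-0.64, -0.76, -0.0], [-0.37, 0.32, -0.87], [0.67, -0.56, -0.49]]
relay_a 0.87 [265.3, 252.2, 32.2, 19.7] [279, 261] [0.472 0.095]
stick_a 0.57 [382.7, 188.1, 10.3, 7.3] [389, 192] [ 0.513 -0.245]
stick_a 0.51 [340.1, 219.2, 28.3, 15.2] [354, 229] [ 0.457 -0.077]
barrel_a 0.65 [324.4, 233.0, 11.2, 13.3] [330, 239] [ 0.462 -0.017]
barrel_a 0.63 [279.7, 211.5, 12.1, 6.9] [287, 215] [ 0.585 -0.007]
barrel_a 0.62 [339.9, 221.1, 25.3, 13.3] [354, 229] [ 0.456 -0.075]
spool 0.76 [185.0, 190.3, 34.8, 37.2] [203, 209] [0.721 0.115]
red_plug 0.27 [309.4, 198.2, 21.1, 12.1] [320, 204] [ 0.577 -0.089]
tee 0.56 [248.0, 228.8, 10.7, 6.2] [254, 232] [0.578 0.08 ]
kit_rack 0.7 [360.5, 167.6, 73.9, 42.7] [397, 188] [ 0.514 -0.272]
kit_rack 0.45 [282.3, 211.6, 9.9, 11.9] [287, 216] [ 0.584 -0.005]
side 367.2223888092192 318.1324633940989 195.45284072492328 [0.435 0.636 0.51 ] [[-0.98, -0.21, -0.01], [-0.11, 0.55, -0.83], [0.18, -0.81, -0.56]]
relay_a 0.66 [318.0, 190.6, 21.8, 7.2] [326, 195] [ 0.572 -0.087]
relay_a 0.52 [351.8, 242.2, 15.8, 16.4] [359, 251] [0.471 0.094]
relay_a 0.22 [362.7, 212.5, 9.3, 9.9] [369, 218] [ 0.461 -0.017]
stick_a 0.59 [355.1, 161.2, 6.3, 7.0] [360, 164] [ 0.509 -0.254]
stick_a 0.47 [364.1, 197.5, 17.5, 16.9] [372, 204] [ 0.459 -0.074]
barrel_a 0.51 [364.3, 214.8, 9.6, 9.2] [369, 219] [ 0.461 -0.016]
spool 0.98 [227.7, 225.0, 35.9, 23.8] [246, 238] [0.706 0.1  ]
kit_rack 0.88 [327.9, 151.3, 58.2, 26.1] [359, 161] [ 0.514 -0.271]
```

View pics/s0.png

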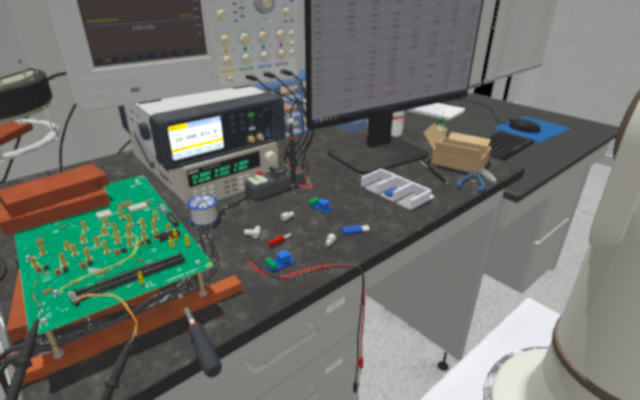

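View pics/d0.png

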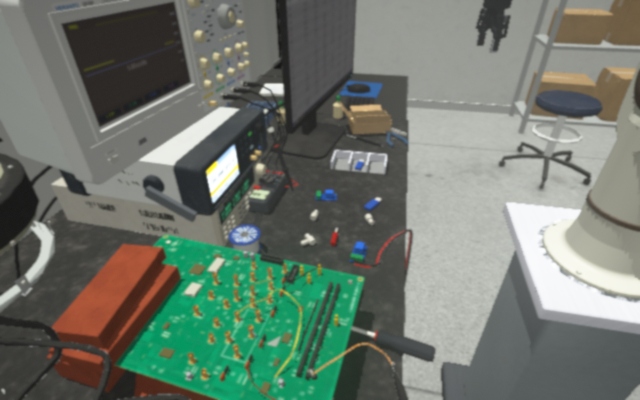

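The scene view shows the rack at about (397,188), opening toward the parts with a blue stick in its middle bay. So a relay and a barrel are missing. Relays are at (320,204) and (279,261), barrels at (287,215) and (330,239), the loose stick at (354,229), the red plug at (279,240) and the tee at (254,232). The side view agrees. Next I'll move overhead for a wrist view.

Request:
apply_moves(xyz=[[0.068,-0.06,-0.03],[0.068,-0.06,-0.03],[0.068,-0.06,-0.03],[0.068,-0.06,-0.03],[0.068,-0.06,-0.03]], rot=[[0,0,0],[0,0,0],[0,0,0],[0,0,0],[0,0,0]], claw=[0,0,0,0,0])

```text
time_s: 1.22
tool_pos: [0.2788, -0.4697, 0.2656]
tool_rot: [0.99, 0.14, 0.0, 0.0]
force: [0.9, -0.7, -0.1]
gripper_width: 0.294
gripper_force: 0.0
```

Request:
apply_moves(xyz=[[0.068,-0.06,-0.03],[0.068,-0.06,-0.03],[0.068,-0.06,-0.03],[0.068,-0.06,0],[0.068,-0.06,0]], rot=[[0,0,0],[0,0,0],[0,0,0],[0,0,0],[0,0,0]], claw=[0,0,0,0,0])

```text
time_s: 1.63
tool_pos: [0.3765, -0.3169, 0.3023]
tool_rot: [0.99, 0.14, 0.001, 0.001]
force: [0.7, -1.2, 0.2]
gripper_width: -0.002
gripper_force: 0.0
```

Request:
apply_moves(xyz=[[0.068,-0.06,0],[0.068,-0.06,0],[0.068,-0.06,0],[0.068,-0.06,0],[0,0,0]], rot=[[0,0,0],[0,0,0],[0,0,0],[0,0,0],[0,0,0]], claw=[0,0,0,0,0])

```text
time_s: 2.05
tool_pos: [0.4571, -0.1876, 0.3021]
tool_rot: [0.989, 0.146, 0.002, -0.001]
force: [-0.7, -0.2, -0.1]
gripper_width: 0.002
gripper_force: 0.0
```

```bash
cat >> h.py <<'E'
from scipy.spatial.transform import Rotation as Ro
def wpose():
    s=sensors.state();T=np.eye(4);T[:3,:3]=Ro.from_quat(s["tool_rot"]).as_matrix();T[:3,3]=s["tool_pos"]
    return T@np.array(cams.calibration("wrist")["hand_eye"])
def wray(T,u,v,z=0.0):
    c=cams.calibration("wrist");f=200/np.tan(np.radians(c["fov_y"])/2)
    d=T[:3,:3]@np.array([(u-c["cx"])/f,(v-c["cy"])/f,1]);o=T[:3,3];return o+(z-o[2])/d[2]*d
NAMES=dict(relay_a=.004,stick_a=.008,barrel_a=.010,red_plug=.010,tee=.010,kit_rack=.024,spool=.042)
def look(names=NAMES,fn=None,mn=.3):
    T=wpose();im=cams.get_image("wrist")
    if fn: cv2.imwrite(f"pics/{fn}.png",im[:,:,::-1]);np.save(f"pics/{fn}.npy",T)
    for t in names:
        for r in outline_of("wrist",t):
            if r["confidence"]<mn: continue
            m=r["region"].astype(np.uint8)
            cs=cv2.findContours(m,0,2)[0]
            if not cs: continue
            c=max(cs,key=cv2.contourArea)
            P=np.array([wray(T,*q[0],NAMES[t])[:2] for q in c],np.float32)*1000
            (cxy,wh,a)=cv2.minAreaRect(P)
            print(t,round(r["confidence"],2),np.round(r["box"]).astype(int).tolist(),"c",np.round(cxy,1).tolist(),"wh",np.round(wh,1).tolist(),"ang",round(a,1))
    return im,T
E
python3 - <<'E'
from h import *
s=sensors.state();print(s["time_s"],s["tool_pos"],s["tool_rot"],s["q"],s["gripper_width"],cams.calibration("wrist"))
look(fn="w0")
E
```

```text
2.05 [ 0.45712922 -0.18758835  0.30205806] [ 9.89293290e-01  1.45925794e-01  1.95592714e-03 -7.90001575e-04] [ 1.03132644  0.1546317  -0.76618992  1.80196265  0.11046358  1.22677589
 -1.04384668] 0.0016027131819632784 {'fov_y': 58.92098978372366, 'cx': 314.8890934511069, 'cy': 196.70977262801756, 'hand_eye': array([[ 3.23061018e-04, -9.58750838e-01, -2.84247651e-01,
         7.26629753e-02],
       [ 9.99999947e-01,  3.22086470e-04,  5.01686715e-05,
         1.62033452e-03],
       [ 4.34530666e-05, -2.84247652e-01,  9.58750891e-01,
        -1.68401147e-01],
       [ 0.00000000e+00,  0.00000000e+00,  0.00000000e+00,
         1.00000000e+00]])}
relay_a 0.84 [81, 57, 45, 32] c [473.5, 93.3] wh [54.3, 26.7] ang 85.0
relay_a 0.74 [250, 12, 27, 46] c [575.2, -90.8] wh [49.6, 26.0] ang 10.1
relay_a 0.66 [363, 111, 39, 26] c [512.8, -263.7] wh [52.7, 17.4] ang 81.0
stick_a 0.86 [362, 112, 39, 26] c [512.6, -262.6] wh [52.8, 17.9] ang 81.3
stick_a 0.57 [218, 103, 39, 40] c [460.9, -83.8] wh [51.6, 18.7] ang 60.3
barrel_a 0.71 [188, 0, 24, 14] c [581.7, -9.8] wh [11.6, 28.1] ang 16.8
barrel_a 0.68 [175, 100, 23, 13] c [462.5, -18.1] wh [14.3, 27.8] ang 30.1
red_plug 0.69 [218, 103, 40, 40] c [461.3, -83.8] wh [52.2, 20.2] ang 60.3
red_plug 0.65 [119, 26, 41, 13] c [527.9, 52.6] wh [50.8, 10.9] ang 89.1
kit_rack 0.9 [344, 55, 98, 131] c [515.4, -267.6] wh [148.1, 81.1] ang 0.3
```

View pics/w0.png

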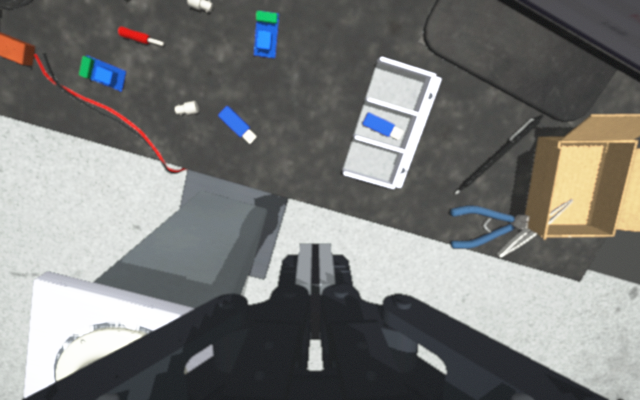

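The wrist view shows the rack nearly aligned with the world axes, with its mouth facing +y. Relays are at (103,73) and (263,35), barrels at (186,107) and (199,5), the loose stick at (238,124), the red plug at (140,36), and the orange frame at the left edge, (15,50). I'll check the clearances to the monitor, the bench edge and the frame.

Run:
```python
from h import *
T=np.load("pics/w0.npy")
o=T[:3,3];d1=wray(T,520,0)-o;d2=wray(T,640,70)-o;n=np.cross(d1,d2)
for uv in[(310,122),(475,80),(390,102)]:
    a=ray("scene",*uv,0);b=ray("scene",*uv,.3);t=n@(o-a)/(n@(b-a));print("mon",(a+t*(b-a)).round(3))
for k,uv in dict(edgeL=(0,117),edge2=(180,168),edge3=(285,198),oframe=(35,50),wire=(45,65),wire2=(75,92),wend=(180,170),foot=(430,40),footr=(560,118)).items():print(k,wray(T,*uv)[:2].round(3),wray(T,*uv,.02)[:2].round(3))
# scene px of orange frame end, wire
print(proj("scene",(.47,.16,0)),proj("scene",(.45,.2,0)))
print(ray("scene",240,287)[:2],ray("scene",210,265,.1),ray("scene",250,265))
```

```text
mon [ 0.667 -0.139  0.157]
mon [ 0.575 -0.644  0.186]
mon [ 0.628 -0.359  0.168]
edgeL [0.38  0.216] [0.386 0.199]
edge2 [ 0.381 -0.021] [ 0.387 -0.028]
edge3 [ 0.381 -0.169] [ 0.387 -0.169]
oframe [0.476 0.178] [0.478 0.163]
wire [0.461 0.165] [0.464 0.151]
wire2 [0.439 0.125] [0.443 0.113]
wend [ 0.378 -0.022] [ 0.384 -0.028]
foot [ 0.627 -0.285] [ 0.623 -0.28 ]
footr [ 0.589 -0.482] [ 0.586 -0.469]
(np.float64(248.55646133127934), np.float64(279.9203273582974)) (np.float64(233.93020457785204), np.float64(296.98841625081195))
[0.46410903 0.18022477] [0.42603486 0.24067886 0.1       ] [ 5.02338036e-01  1.36589855e-01 -5.55111512e-17]
```

```bash
cat >> h.py <<'E'
import json
def plan(*legs,claw=0):
    """legs: (x,y,z mm, yaw deg of tool x, rows[, hold]); prints calls of <=5 rows, from the measured pose"""
    s=sensors.state();p=np.array(s["tool_pos"]);R=Ro.from_quat(s["tool_rot"]);rows=[]
    for L in legs:
        tp=np.array(L[:3])/1000;n=L[4]
        a=np.radians(L[3]);c,q=np.cos(a),np.sin(a)
        tR=Ro.from_matrix(np.array([[c,q,0],[q,-c,0],[0,0,-1.]]))
        for i in range(n,0,-1):
            w=(R.inv()*tR).as_rotvec()/i;d=R.inv().apply((tp-p)/i)
            D=np.round(d/.4,3);W=np.round(w/np.pi,3)
            if np.linalg.norm(D)*400>41 or np.linalg.norm(W)*180>7.1: print("TOO FAST",np.linalg.norm(D)*400,np.linalg.norm(W)*180)
            rows.append((D.tolist(),W.tolist()));p=p+R.apply(D*.4);R=R*Ro.from_rotvec(W*np.pi)
        for i in range(L[5] if len(L)>5 else 0): rows.append(([0,0,0],[0,0,0]))
    print("now",np.round(np.array(s["tool_pos"])*1000,1),"yaw",np.degrees(2*np.arctan2(s["tool_rot"][1],s["tool_rot"][0])).round(1),"t",s["time_s"],"F",np.round(s["force"],1))
    for k in range(0,len(rows),5):
        b=rows[k:k+5];print(json.dumps([r[0] for r in b]));print("  ",json.dumps([r[1] for r in b]))
E
python3 -c "
from h import *
plan((488,-100,60,60,9,1))"
```

```text
now [ 452.5 -197.   300.9] yaw 16.0 t 2.45 F [ 0.4  0.  -0.1]
[[0.017, -0.023, 0.067], [0.019, -0.022, 0.067], [0.021, -0.02, 0.067], [0.022, -0.018, 0.067], [0.024, -0.016, 0.067]]
   [[-0.0, 0.0, -0.027], [-0.0, 0.0, -0.027], [-0.0, 0.0, -0.027], [-0.0, 0.0, -0.027], [-0.0, 0.0, -0.027]]
[[0.025, -0.014, 0.067], [0.026, -0.012, 0.067], [0.027, -0.01, 0.067], [0.027, -0.008, 0.066], [0, 0, 0]]
   [[-0.0, 0.0, -0.027], [-0.0, 0.0, -0.027], [-0.0, 0.0, -0.028], [-0.0, 0.0, -0.027], [0, 0, 0]]
```

Request:
apply_moves(xyz=[[0.017,-0.023,0.067],[0.019,-0.022,0.067],[0.021,-0.02,0.067],[0.022,-0.018,0.067],[0.024,-0.016,0.067]], rot=[[0,0,-0.027],[0,0,-0.027],[0,0,-0.027],[0,0,-0.027],[0,0,-0.027]], claw=[0,0,0,0,0])

```text
time_s: 2.87
tool_pos: [0.4729, -0.1423, 0.166]
tool_rot: [0.938, 0.347, 0.0, 0.0]
force: [0.5, -0.6, -0.1]
gripper_width: 0.0
gripper_force: 0.0
```

Request:
apply_moves(xyz=[[0.025,-0.014,0.067],[0.026,-0.012,0.067],[0.027,-0.01,0.067],[0.027,-0.008,0.066],[0,0,0]], rot=[[0,0,-0.027],[0,0,-0.027],[0,0,-0.028],[0,0,-0.027],[0,0,0]], claw=[0,0,0,0,0])

```text
time_s: 3.28
tool_pos: [0.4851, -0.0964, 0.0559]
tool_rot: [0.865, 0.502, -0.002, -0.003]
force: [-0.1, 0.1, -0.3]
gripper_width: -0.005
gripper_force: 0.0
```

Request:
apply_moves(xyz=[[0,0,0],[0,0,0],[0,0,0]], rot=[[0,0,0],[0,0,0],[0,0,0]], claw=[0,0,0])

```text
time_s: 3.53
tool_pos: [0.4895, -0.1002, 0.0618]
tool_rot: [0.867, 0.499, 0.001, 0.001]
force: [-0.1, -0.5, 1.6]
gripper_width: -0.003
gripper_force: 0.0
```

```bash
python3 -c "
from h import *
look(['stick_a','barrel_a','relay_a','kit_rack'],fn='w1')
plan((488,-100,13,60,3,1),(446.5,-76,13,60,8,1),(446.5,-76,60,60,3))"
```

```text
stick_a 0.92 [244, 163, 33, 81] c [460.4, -82.7] wh [52.9, 18.9] ang 62.0
stick_a 0.69 [430, 351, 17, 24] c [507.5, -256.1] wh [6.7, 25.6] ang 12.7
barrel_a 0.84 [179, 96, 49, 39] c [462.5, -16.5] wh [14.7, 26.9] ang 23.0
barrel_a 0.81 [372, 0, 25, 15] c [582.3, -19.4] wh [8.1, 11.7] ang 59.9
relay_a 0.72 [379, 83, 90, 81] c [575.1, -91.0] wh [51.6, 28.2] ang 8.4
kit_rack 0.84 [418, 280, 154, 93] c [577.1, -245.8] wh [40.7, 100.2] ang 30.0
now [488.9 -99.4  61.1] yaw 60.0 t 3.7833 F [-0.7 -0.2 -0.3]
[[-0.001, -0.0, 0.04], [-0.001, -0.001, 0.04], [-0.0, -0.0, 0.04], [0, 0, 0], [-0.0, -0.015, 0.0]]
   [[0.0, 0.0, -0.0], [0.0, 0.0, -0.0], [0.001, 0.0, -0.0], [0, 0, 0], [-0.0, 0.0, -0.0]]
[[-0.0, -0.015, 0.0], [-0.0, -0.015, 0.0], [-0.0, -0.015, 0.0], [-0.0, -0.015, 0.0], [-0.0, -0.015, 0.0]]
   [[-0.0, 0.0, -0.0], [-0.0, 0.0, -0.0], [-0.0, 0.0, -0.0], [-0.0, 0.0, -0.0], [-0.0, 0.0, -0.0]]
[[-0.0, -0.015, 0.0], [-0.0, -0.015, 0.001], [0, 0, 0], [-0.0, -0.0, -0.039], [-0.0, -0.0, -0.039]]
   [[-0.0, 0.0, -0.0], [-0.0, 0.0, -0.0], [0, 0, 0], [-0.0, 0.0, -0.0], [-0.0, 0.0, -0.0]]
[[-0.0, -0.0, -0.04]]
   [[-0.0, 0.0, -0.0]]
```

View pics/w1.png

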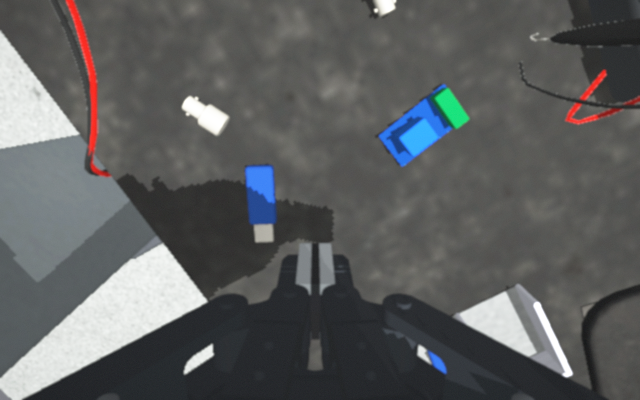

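The wrist view shows the stick at (260,200), barrel_a at (205,115), relay_b at (425,125) and the fingertips at (315,245), consistent with the earlier measurements. Now I'll nudge the spare stick clear of the lane.

Request:
apply_moves(xyz=[[-0.001,0,0.04],[-0.001,0,0.04],[0,0,0.04],[0,0,0],[0,-0.015,0]], rot=[[0,0,0],[0,0,0],[0,0,0],[0,0,0],[0,0,0]], claw=[0,0,0,0,0])

```text
time_s: 4.2
tool_pos: [0.4832, -0.0967, 0.0122]
tool_rot: [0.866, 0.5, 0.0, -0.0]
force: [0.0, 0.5, 0.3]
gripper_width: -0.003
gripper_force: 0.0
```

Request:
apply_moves(xyz=[[0,-0.015,0],[0,-0.015,0],[0,-0.015,0],[0,-0.015,0],[0,-0.015,0]], rot=[[0,0,0],[0,0,0],[0,0,0],[0,0,0],[0,0,0]], claw=[0,0,0,0,0])

```text
time_s: 4.62
tool_pos: [0.4564, -0.0812, 0.0127]
tool_rot: [0.866, 0.501, 0.0, 0.0]
force: [0.2, 0.0, -0.4]
gripper_width: 0.003
gripper_force: 0.0
```

Request:
apply_moves(xyz=[[0,-0.015,0],[0,-0.013,0],[0,0,0],[0,0,0]], rot=[[0,0,0],[0,0,0],[0,0,0],[0,0,0]], claw=[0,0,0,0])

```text
time_s: 4.95
tool_pos: [0.4469, -0.0757, 0.0123]
tool_rot: [0.866, 0.501, -0.0, 0.0]
force: [0.2, -0.6, -0.2]
gripper_width: -0.005
gripper_force: 0.0
```

```bash
python3 -c "
from h import *
look(['stick_a','barrel_a'],fn='w2')
plan((440,-72,13,60,2))"
```

```text
stick_a 0.81 [323, 179, 37, 89] c [461.3, -79.3] wh [47.3, 18.0] ang 62.0
barrel_a 0.72 [247, 96, 60, 52] c [461.5, -16.2] wh [14.4, 26.4] ang 25.7
now [447.5 -75.9  12.3] yaw 60.1 t 5.1 F [ 0.7 -1.1  0.6]
[[-0.0, -0.011, -0.001], [-0.001, -0.01, -0.001]]
   [[0.0, -0.0, 0.0], [0.0, -0.0, 0.0]]
```

View pics/w2.png

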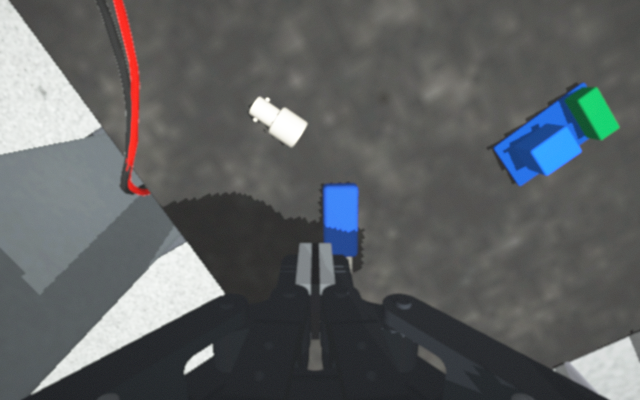

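```bash
python3 -c "
from h import *
print(bot.finger_overhang,[a for a in dir(bot) if a[0]!='_'])
c=cams.calibration('wrist');f=200/np.tan(np.radians(c['fov_y'])/2);H=np.linalg.inv(np.array(c['hand_eye']))
for z in (-.02,-.011,0,.008,.012):
  q=H@np.array([0,0,z,1]);q2=H@np.array([.011,0,z,1]);print(z,[(round(f*a[0]/a[2]+c['cx']),round(f*a[1]/a[2]+c['cy'])) for a in(q,q2)],f/q[2]/1000)
"
```

```text
0.008 ['PlanningError', 'finger_overhang']
-0.02 [(312, 254), (312, 232)] 2.177141597651419
-0.011 [(312, 246), (312, 225)] 2.0674596611294733
0 [(312, 237), (312, 217)] 1.9475414037167724
0.008 [(312, 231), (312, 212)] 1.86871205240529
0.012 [(312, 228), (312, 209)] 1.8316429494672979
```

Request:
apply_moves(xyz=[[0,-0.015,0],[0,-0.015,0],[0,0,0],[0,0,0.005],[0,0,0]], rot=[[0,0,0],[0,0,0],[0,0,0],[0,0,0],[0,0,0]], claw=[0,0,0,0,0])

```text
time_s: 5.52
tool_pos: [0.4365, -0.0698, 0.01]
tool_rot: [0.866, 0.501, -0.0, -0.0]
force: [-0.2, 0.6, -0.3]
gripper_width: 0.001
gripper_force: 0.0
```

Request:
apply_moves(xyz=[[0,0,0.005],[0,0,0]], rot=[[0,0,0],[0,0,0]], claw=[0,0])

```text
time_s: 5.68
tool_pos: [0.4367, -0.0699, 0.008]
tool_rot: [0.866, 0.5, -0.0, -0.0]
force: [0.8, 0.4, -0.8]
gripper_width: 0.0
gripper_force: 0.0
```

Request:
apply_moves(xyz=[[0,0,0.005],[0,0,0]], rot=[[0,0,0],[0,0,0]], claw=[0,0])

```text
time_s: 5.85
tool_pos: [0.4366, -0.0698, 0.0059]
tool_rot: [0.866, 0.5, -0.0, -0.0]
force: [0.7, -0.4, -0.1]
gripper_width: 0.002
gripper_force: 0.0
```

```bash
python3 -c "
from h import *
look(['stick_a'],fn='w3')
s=sensors.state();print(s['tool_pos'],s['force'])
a=cams.get_image('scene');b=cams.get_image('side')
out=[]
for n,im in(('scene',a),('side',b)):
  u,v=proj(n,s['tool_pos']);print(n,u,v,proj(n,np.array(s['tool_pos'])+[0,0,.05]));u,v=int(u),int(v)
  c=cv2.resize(im[v-60:v+30,u-50:u+50],None,fx=4,fy=4);out.append(c)
cv2.imwrite('pics/tip.png',np.hstack(out)[:,:,::-1])
"
```

```text
stick_a 0.7 [344, 184, 41, 102] c [459.5, -81.8] wh [54.3, 18.5] ang 61.3
[ 0.43656755 -0.06975794  0.00609457] [-0.30394569 -0.81162538 -0.30268612]
scene 359.19156145969544 235.09541439293213 (np.float64(360.4800350480242), np.float64(212.97941486196592))
side 381.8717691428402 206.09769905789895 (np.float64(383.8838665007377), np.float64(188.10323951261955))
```

View pics/tip.png

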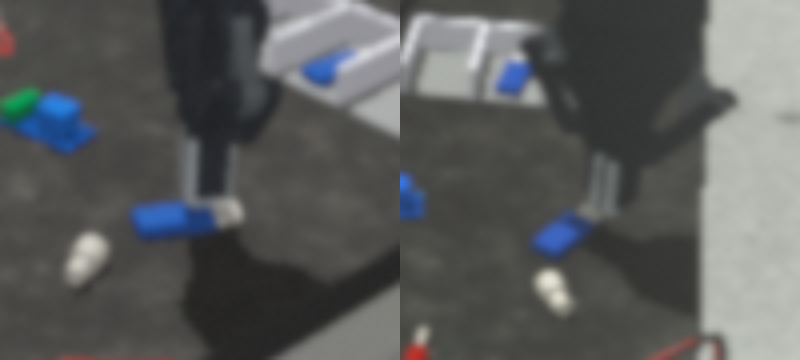

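Both crops show the fingertips about 20 mm above where the stated overhang puts them (near (210,200) and (605,212), expected row 240). That means the fingers passed over the stick. I'll find the bench by lowering gently until there is contact.

Request:
apply_moves(xyz=[[0,0,0.005],[0,0,0.005],[0,0,0.005],[0,0,0]], rot=[[0,0,0],[0,0,0],[0,0,0],[0,0,0]], claw=[0,0,0,0])

```text
time_s: 6.38
tool_pos: [0.4363, -0.0698, -0.0002]
tool_rot: [0.866, 0.5, -0.0, -0.0]
force: [-0.3, 0.1, 0.3]
gripper_width: 0.0
gripper_force: 0.0
```

Request:
apply_moves(xyz=[[0,0,0.005],[0,0,0.0]], rot=[[0,0,0],[0,0,0]], claw=[0,0])

```text
time_s: 6.55
tool_pos: [0.4365, -0.0697, -0.0021]
tool_rot: [0.866, 0.501, -0.0, -0.0]
force: [0.4, -0.2, 0.4]
gripper_width: 0.003
gripper_force: 0.0
```

Request:
apply_moves(xyz=[[0,0,0.005],[0,0,0.0]], rot=[[0,0,0],[0,0,0]], claw=[0,0])

```text
time_s: 6.72
tool_pos: [0.4365, -0.0697, -0.004]
tool_rot: [0.866, 0.501, -0.0, -0.0]
force: [0.2, -0.4, 0.3]
gripper_width: -0.002
gripper_force: 0.0
```

Request:
apply_moves(xyz=[[0,0,0.005],[0,0,0.005],[0,0,0]], rot=[[0,0,0],[0,0,0],[0,0,0]], claw=[0,0,0])

```text
time_s: 6.97
tool_pos: [0.4364, -0.0698, -0.0081]
tool_rot: [0.866, 0.5, -0.0, -0.0]
force: [0.2, -0.8, -0.4]
gripper_width: 0.002
gripper_force: 0.0
```

Request:
apply_moves(xyz=[[0,0,0.005],[0,0,0.0]], rot=[[0,0,0],[0,0,0]], claw=[0,0])

```text
time_s: 7.13
tool_pos: [0.4365, -0.0698, -0.0101]
tool_rot: [0.866, 0.501, -0.0, -0.0]
force: [-0.6, 0.0, 0.2]
gripper_width: -0.0
gripper_force: 0.0
```

Request:
apply_moves(xyz=[[0,0,0.005],[0,0,0.0]], rot=[[0,0,0],[0,0,0]], claw=[0,0])

```text
time_s: 7.3
tool_pos: [0.4365, -0.0698, -0.012]
tool_rot: [0.866, 0.501, -0.0, -0.0]
force: [0.2, 0.8, -1.5]
gripper_width: -0.001
gripper_force: 0.0
```

```bash
python3 -c "
from h import *
s=sensors.state();print(s['tool_pos'],s['force'],s['gripper_width'])
a=cams.get_image('scene');b=cams.get_image('side');w=cams.get_image('wrist')
out=[]
for n,im in(('scene',a),('side',b)):
  u,v=proj(n,s['tool_pos']);u,v=int(u),int(v)
  c=cv2.resize(im[v-35:v+15,u-25:u+25],None,fx=8,fy=8,interpolation=2);out.append(c)
out.append(cv2.resize(w[180:300,250:370],(0,0),fx=3.33,fy=3.3333)[:400])
print([o.shape for o in out])
o=np.hstack([x[:,:400] for x in out]);o=cv2.resize(o,(798,266))
cv2.imwrite('pics/tip2.png',o[:,:,::-1])
"
```

```text
[ 0.43650479 -0.06976975 -0.01202884] [ 0.17856574  0.81574582 -1.48876936] -0.0008306730305095602
[(400, 400, 3), (400, 400, 3), (400, 400, 3)]
```

View pics/tip2.png

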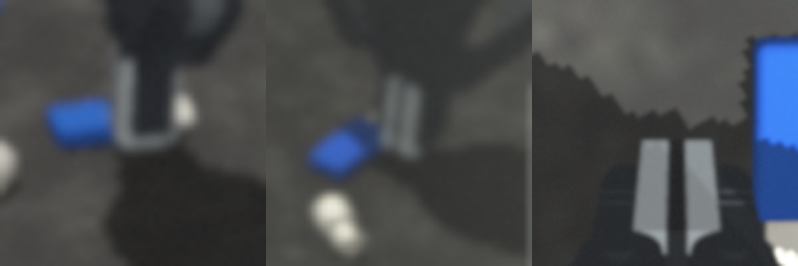

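The crops now show the fingertips just above the bench, almost meeting their shadow. I'll lower a few more small steps.

Request:
apply_moves(xyz=[[0,0,0.003],[0,0,0.0]], rot=[[0,0,0],[0,0,0]], claw=[0,0])

```text
time_s: 7.62
tool_pos: [0.4366, -0.0698, -0.0131]
tool_rot: [0.866, 0.501, 0.0, 0.0]
force: [-0.2, -0.3, -0.5]
gripper_width: 0.001
gripper_force: 0.0
```

Request:
apply_moves(xyz=[[0,0,0.003],[0,0,0.0]], rot=[[0,0,0],[0,0,0]], claw=[0,0])

```text
time_s: 7.78
tool_pos: [0.4366, -0.0698, -0.0143]
tool_rot: [0.866, 0.501, -0.0, -0.0]
force: [-0.0, 0.5, 0.8]
gripper_width: 0.001
gripper_force: 0.0
```

Request:
apply_moves(xyz=[[0,0,0.003],[0,0,0.0]], rot=[[0,0,0],[0,0,0]], claw=[0,0])

```text
time_s: 7.95
tool_pos: [0.4366, -0.0698, -0.0155]
tool_rot: [0.866, 0.501, -0.0, -0.0]
force: [-0.4, -0.1, -0.3]
gripper_width: -0.002
gripper_force: 0.0
```

Request:
apply_moves(xyz=[[0,0,0.003],[0,0,0.0]], rot=[[0,0,0],[0,0,0]], claw=[0,0])

```text
time_s: 8.12
tool_pos: [0.4365, -0.0698, -0.0167]
tool_rot: [0.866, 0.501, -0.0, -0.0]
force: [0.9, 0.9, -0.2]
gripper_width: 0.002
gripper_force: 0.0
```

Request:
apply_moves(xyz=[[0,0,0.003],[0,0,0.0]], rot=[[0,0,0],[0,0,0]], claw=[0,0])

```text
time_s: 8.28
tool_pos: [0.4365, -0.0697, -0.0179]
tool_rot: [0.866, 0.501, -0.0, -0.0]
force: [0.2, -1.0, -0.3]
gripper_width: -0.001
gripper_force: 0.0
```

Request:
apply_moves(xyz=[[0,0,0.003],[0,0,0.0]], rot=[[0,0,0],[0,0,0]], claw=[0,0])

```text
time_s: 8.45
tool_pos: [0.4365, -0.0698, -0.0191]
tool_rot: [0.866, 0.501, -0.0, -0.0]
force: [-1.0, -0.6, 0.2]
gripper_width: -0.002
gripper_force: 0.0
```

Request:
apply_moves(xyz=[[0,0,0.003],[0,0,0.0]], rot=[[0,0,0],[0,0,0]], claw=[0,0])

```text
time_s: 8.62
tool_pos: [0.4366, -0.0698, -0.0203]
tool_rot: [0.866, 0.501, -0.0, -0.0]
force: [-0.1, 0.2, -0.1]
gripper_width: 0.002
gripper_force: 0.0
```

```bash
python3 -c "
from h import *
s=sensors.state();print(s['tool_pos'],s['force'],s['gripper_width'])
look(['stick_a','barrel_a'],fn='w4')
a=cams.get_image('scene');b=cams.get_image('side')
out=[]
for n,im in(('scene',a),('side',b)):
  p=np.array(s['tool_pos']);p[2]=0
  u,v=proj(n,p);u0,v0=int(u),int(v)
  c=cv2.resize(im[v0-35:v0+15,u0-25:u0+25],None,fx=8,fy=8,interpolation=2)
  cv2.drawMarker(c,(int((u-u0+25)*8),int((v-v0+35)*8)),(255,255,0),0,12,1)
  out.append(c)
cv2.imwrite('pics/tip3.png',np.hstack(out)[:,:,::-1])
"
```

```text
[ 0.43657123 -0.06977423 -0.02031905] [-0.14850448  0.17829276 -0.1453259 ] 0.0024045026939912245
stick_a 0.57 [349, 196, 47, 108] c [460.9, -79.2] wh [48.7, 18.5] ang 61.7
barrel_a 0.57 [264, 98, 72, 62] c [461.6, -16.5] wh [14.2, 26.2] ang 25.7
```

View pics/tip3.png

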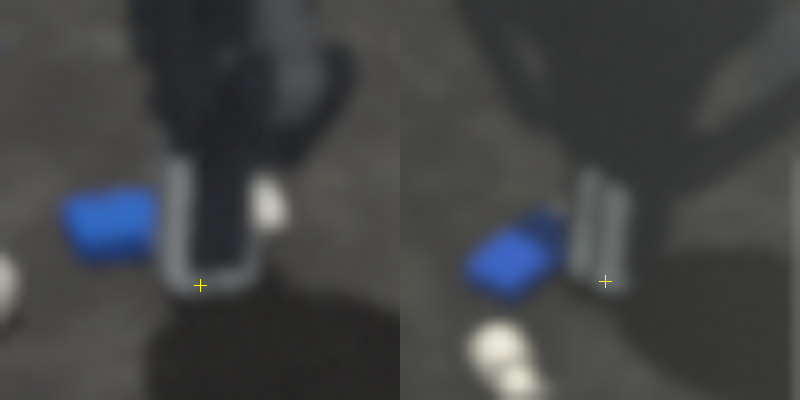

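The markers show the bench point under the TCP, and the fingertips are now within about a pixel of it. So the tips stand about 20 mm behind the TCP, and TCP z ≈ -20 mm is pushing height. One more small step to confirm.

Request:
apply_moves(xyz=[[0,0,0.003],[0,0,0.0]], rot=[[0,0,0],[0,0,0]], claw=[0,0])

```text
time_s: 9.03
tool_pos: [0.4366, -0.0698, -0.0215]
tool_rot: [0.866, 0.5, -0.0, -0.0]
force: [0.3, -0.8, -0.5]
gripper_width: 0.002
gripper_force: 0.0
```

Request:
apply_moves(xyz=[[0,0,0.003],[0,0,0.0]], rot=[[0,0,0],[0,0,0]], claw=[0,0])

```text
time_s: 9.2
tool_pos: [0.4365, -0.0698, -0.0227]
tool_rot: [0.866, 0.501, -0.0, -0.0]
force: [-1.0, -0.1, 0.6]
gripper_width: -0.003
gripper_force: 0.0
```

```bash
python3 -c "
from h import *
s=sensors.state();print(s['tool_pos'],s['force'])
plan((437,-70,-2,60,2),(470,-105,10,60,4),(488,-99,10,60,2,1),(488,-99,-20.5,60,3,1))"
```

```text
[ 0.43652237 -0.06979242 -0.02274478] [-0.98570803 -0.05375707  0.56116297]
now [436.5 -69.8 -22.7] yaw 60.1 t 9.2 F [-1.  -0.1  0.6]
[[0.0, 0.001, -0.026], [0.0, 0.0, -0.026], [-0.009, 0.029, -0.007], [-0.009, 0.029, -0.008], [-0.008, 0.029, -0.007]]
   [[-0.0, 0.0, 0.0], [-0.0, 0.0, 0.0], [-0.0, 0.0, 0.0], [-0.0, 0.0, 0.0], [-0.0, 0.0, 0.0]]
[[-0.009, 0.028, -0.008], [0.018, 0.016, 0.0], [0.018, 0.016, 0.0], [0, 0, 0], [-0.0, -0.0, 0.025]]
   [[-0.0, 0.0, 0.0], [-0.0, 0.0, 0.0], [-0.0, 0.0, 0.0], [0, 0, 0], [-0.0, 0.0, 0.0]]
[[-0.0, -0.0, 0.026], [-0.0, -0.0, 0.025], [0, 0, 0]]
   [[-0.0, 0.0, 0.0], [-0.0, 0.0, 0.0], [0, 0, 0]]
```

Request:
apply_moves(xyz=[[0,0,0.0025],[0,0,0.0]], rot=[[0,0,0],[0,0,0]], claw=[0,0])

```text
time_s: 9.37
tool_pos: [0.4366, -0.0697, -0.0237]
tool_rot: [0.866, 0.501, -0.0, -0.0]
force: [-0.0, 1.4, 0.1]
gripper_width: -0.002
gripper_force: 0.0
```

Request:
apply_moves(xyz=[[0,0,0.0025],[0,0,0.0]], rot=[[0,0,0],[0,0,0]], claw=[0,0])

```text
time_s: 9.53
tool_pos: [0.4366, -0.0698, -0.0247]
tool_rot: [0.866, 0.5, -0.0, -0.0]
force: [-0.4, 0.9, 0.1]
gripper_width: 0.002
gripper_force: 0.0
```

Request:
apply_moves(xyz=[[0,0,0.0025],[0,0,0.0]], rot=[[0,0,0],[0,0,0]], claw=[0,0])

```text
time_s: 9.7
tool_pos: [0.4366, -0.0698, -0.0257]
tool_rot: [0.866, 0.501, -0.0, -0.0]
force: [-0.0, 0.2, 1.3]
gripper_width: -0.004
gripper_force: 0.0
```

Request:
apply_moves(xyz=[[0,0,0.0025],[0,0,0.0]], rot=[[0,0,0],[0,0,0]], claw=[0,0])

```text
time_s: 9.87
tool_pos: [0.4367, -0.0698, -0.0262]
tool_rot: [0.866, 0.501, -0.0, 0.0]
force: [-2.1, 0.7, 7.2]
gripper_width: 0.001
gripper_force: 3.5
```

Request:
apply_moves(xyz=[[0,0,0.0025],[0,0,0.0]], rot=[[0,0,0],[0,0,0]], claw=[0,0])

```text
time_s: 10.03
tool_pos: [0.4367, -0.0699, -0.0263]
tool_rot: [0.866, 0.501, -0.0, 0.001]
force: [-6.2, 1.1, 23.0]
gripper_width: -0.0
gripper_force: 11.3
```

Request:
apply_moves(xyz=[[0,0,0.0025],[0,0,0.0]], rot=[[0,0,0],[0,0,0]], claw=[0,0])

```text
time_s: 10.2
tool_pos: [0.4368, -0.0699, -0.0264]
tool_rot: [0.866, 0.501, -0.001, 0.001]
force: [-9.9, 0.9, 38.8]
gripper_width: 0.004
gripper_force: 19.0
```

Contact at TCP z = -26.2 mm, so pushing height is about -24 (tips 2 mm up). I'll retreat and go round to the stick's +x side.

Request:
apply_moves(xyz=[[0,0,-0.04],[0,0,-0.04],[0,0,-0.02],[-0.008,0.028,0],[-0.008,0.028,0]], rot=[[0,0,0],[0,0,0],[0,0,0],[0,0,0],[0,0,0]], claw=[0,0,0,0,0])

```text
time_s: 10.62
tool_pos: [0.4536, -0.0874, 0.0115]
tool_rot: [0.866, 0.501, 0.0, 0.001]
force: [-0.5, 0.0, -0.6]
gripper_width: 0.002
gripper_force: 0.0
```

Request:
apply_moves(xyz=[[-0.004,0.028,0],[0.01,0.028,0],[0.01,0.025,0],[0,0.01,0],[0,0,0]], rot=[[0,0,0],[0,0,0],[0,0,0],[0,0,0],[0,0,0]], claw=[0,0,0,0,0])

```text
time_s: 11.03
tool_pos: [0.4887, -0.1, 0.0106]
tool_rot: [0.866, 0.5, 0.0, -0.0]
force: [-0.5, -0.2, 0.2]
gripper_width: -0.002
gripper_force: 0.0
```

Request:
apply_moves(xyz=[[0,0,0],[0,0,0]], rot=[[0,0,0],[0,0,0]], claw=[0,0])

```text
time_s: 11.2
tool_pos: [0.4866, -0.0991, 0.0108]
tool_rot: [0.866, 0.501, -0.001, -0.001]
force: [0.7, -0.5, -0.5]
gripper_width: -0.003
gripper_force: 0.0
```

```bash
python3 -c "
from h import *
plan((488,-97,-22,60,3,2))"
```

```text
now [486.6 -99.1  10.8] yaw 60.1 t 11.2 F [ 0.7 -0.5 -0.5]
[[0.002, 0.0, 0.027], [0.002, 0.0, 0.028], [0.002, 0.0, 0.027], [0, 0, 0], [0, 0, 0]]
   [[-0.0, 0.0, 0.0], [-0.0, 0.0, 0.0], [-0.0, 0.0, 0.0], [0, 0, 0], [0, 0, 0]]
```

Request:
apply_moves(xyz=[[0.002,0,0.027],[0.002,0,0.028],[0.002,0,0.027],[0,0,0],[0,-0.012,0]], rot=[[0,0,0],[0,0,0],[0,0,0],[0,0,0],[0,0,0]], claw=[0,0,0,0,0])

```text
time_s: 11.62
tool_pos: [0.4843, -0.0945, -0.0224]
tool_rot: [0.866, 0.5, -0.0, -0.001]
force: [0.7, 0.2, 0.0]
gripper_width: 0.002
gripper_force: 0.0
```

Request:
apply_moves(xyz=[[0,-0.012,0],[0,-0.012,0],[0,-0.012,0],[0,-0.012,0],[0,-0.012,0]], rot=[[0,0,0],[0,0,0],[0,0,0],[0,0,0],[0,0,0]], claw=[0,0,0,0,0])

```text
time_s: 12.03
tool_pos: [0.4635, -0.0825, -0.0211]
tool_rot: [0.866, 0.501, 0.0, 0.0]
force: [0.1, 0.1, 0.1]
gripper_width: -0.004
gripper_force: 0.1
```

Request:
apply_moves(xyz=[[0,-0.012,0],[0,-0.012,0],[0,-0.012,0],[0,-0.012,0],[0,0,0]], rot=[[0,0,0],[0,0,0],[0,0,0],[0,0,0],[0,0,0]], claw=[0,0,0,0,0])

```text
time_s: 12.45
tool_pos: [0.4459, -0.0725, -0.0215]
tool_rot: [0.866, 0.501, -0.0, -0.0]
force: [-0.2, -0.5, 0.1]
gripper_width: 0.002
gripper_force: 0.0
```

```bash
python3 -c "
from h import *
look(['stick_a','barrel_a'],fn='w5')
plan((438,-69,-24,60,2))"
```

```text
stick_a 0.62 [256, 203, 46, 96] c [435.3, -61.2] wh [42.2, 17.8] ang 58.8
barrel_a 0.58 [239, 102, 76, 63] c [461.6, -16.3] wh [14.5, 26.5] ang 25.3
now [447.4 -73.1 -21.3] yaw 60.1 t 12.6 F [0.3 0.1 0.8]
[[-0.001, -0.013, 0.003], [-0.002, -0.012, 0.004]]
   [[0.0, -0.0, 0.0], [0.0, -0.0, 0.0]]
```

Request:
apply_moves(xyz=[[0,-0.01,0],[0,-0.01,0],[0,0,0],[0,0,-0.04],[0,0,-0.04]], rot=[[0,0,0],[0,0,0],[0,0,0],[0,0,0],[0,0,0]], claw=[0,0,0,0,0])

```text
time_s: 13.02
tool_pos: [0.439, -0.0686, 0.0103]
tool_rot: [0.866, 0.501, -0.001, -0.001]
force: [0.4, -1.0, 0.4]
gripper_width: 0.002
gripper_force: 0.0
```

```bash
python3 -c "
from h import *
plan((447.5,13,20,115.7,9,2))"
```

```text
now [439.  -68.6  10.3] yaw 60.1 t 13.0167 F [ 0.4 -1.   0.4]
[[0.021, -0.009, -0.003], [0.022, -0.007, -0.003], [0.022, -0.005, -0.003], [0.023, -0.002, -0.003], [0.023, 0.0, -0.002]]
   [[-0.0, -0.0, -0.034], [-0.0, -0.0, -0.034], [-0.0, -0.0, -0.034], [-0.0, -0.0, -0.034], [-0.0, -0.0, -0.035]]
[[0.022, 0.003, -0.003], [0.022, 0.005, -0.002], [0.022, 0.007, -0.003], [0.02, 0.01, -0.002], [0, 0, 0]]
   [[-0.0, -0.0, -0.034], [-0.0, -0.0, -0.035], [-0.0, -0.0, -0.034], [-0.001, -0.001, -0.035], [0, 0, 0]]
[[0, 0, 0]]
   [[0, 0, 0]]
```

Request:
apply_moves(xyz=[[0.021,-0.009,-0.003],[0.022,-0.007,-0.003],[0.022,-0.005,-0.003],[0.023,-0.002,-0.003],[0.023,0,-0.002]], rot=[[0,0,-0.034],[0,0,-0.034],[0,0,-0.034],[0,0,-0.034],[0,0,-0.035]], claw=[0,0,0,0,0])

```text
time_s: 13.43
tool_pos: [0.445, -0.0232, 0.0164]
tool_rot: [0.7, 0.714, -0.0, 0.0]
force: [-0.2, 0.0, 0.1]
gripper_width: 0.003
gripper_force: 0.0
```

Request:
apply_moves(xyz=[[0.022,0.003,-0.003],[0.022,0.005,-0.002],[0.022,0.007,-0.003],[0.02,0.01,-0.002],[0,0,0]], rot=[[0,0,-0.034],[0,0,-0.035],[0,0,-0.034],[0,0,-0.035],[0,0,0]], claw=[0,0,0,0,0])

```text
time_s: 13.85
tool_pos: [0.449, 0.0143, 0.0204]
tool_rot: [0.53, 0.848, 0.001, -0.0]
force: [0.0, -0.1, 0.2]
gripper_width: -0.004
gripper_force: 0.0
```

Request:
apply_moves(xyz=[[0,0,0],[0,0,0],[0,0,0]], rot=[[0,0,0],[0,0,0],[0,0,0]], claw=[0,0,0])

```text
time_s: 14.1
tool_pos: [0.4486, 0.0115, 0.0201]
tool_rot: [0.534, 0.846, -0.0, 0.0]
force: [0.7, 0.2, -0.5]
gripper_width: -0.0
gripper_force: 0.0
```

```bash
python3 -c "
from h import *
look(['barrel_a','stick_a','relay_a','kit_rack'],fn='w6')
plan((447.5,13,-23,115.7,3,1))"
```

```text
barrel_a 0.59 [489, 320, 40, 30] c [582.5, -0.1] wh [13.6, 20.1] ang 85.6
stick_a 0.78 [232, 276, 35, 28] c [432.1, -42.6] wh [15.8, 15.7] ang 57.8
relay_a 0.75 [381, 55, 101, 110] c [473.4, 91.9] wh [50.0, 28.5] ang 84.4
now [448.8  12.   20.2] yaw 115.6 t 14.35 F [-0.2 -0.7  1.2]
[[0.001, -0.001, 0.036], [0.001, -0.0, 0.036], [0.002, -0.001, 0.036], [0, 0, 0]]
   [[-0.0, 0.0, -0.0], [-0.0, 0.0, -0.0], [-0.0, 0.0, -0.0], [0, 0, 0]]
```

Request:
apply_moves(xyz=[[0.001,-0.001,0.036],[0.001,0,0.036],[0.002,0,0.036],[0,0,0],[-0.015,0,0]], rot=[[0,0,0],[0,0,0],[0,0,0],[0,0,0],[0,0,0]], claw=[0,0,0,0,0])

```text
time_s: 14.77
tool_pos: [0.4494, 0.0093, -0.0232]
tool_rot: [0.531, 0.847, -0.0, -0.001]
force: [-0.1, 0.5, 0.2]
gripper_width: -0.001
gripper_force: 0.0
```

Request:
apply_moves(xyz=[[-0.015,0,0],[-0.02,0,0],[-0.02,0,0],[-0.02,0,0],[-0.02,0,0]], rot=[[0,0,0],[0,0,0],[0,0,0],[0,0,0],[0,0,0]], claw=[0,0,0,0,0])

```text
time_s: 15.18
tool_pos: [0.4677, -0.0274, -0.0226]
tool_rot: [0.533, 0.846, 0.0, 0.0]
force: [-0.1, -0.4, 0.1]
gripper_width: -0.0
gripper_force: 0.1
```

Request:
apply_moves(xyz=[[-0.02,0,0],[-0.02,0,0],[-0.02,0,0],[-0.015,0,0],[0,0,0]], rot=[[0,0,0],[0,0,0],[0,0,0],[0,0,0],[0,0,0]], claw=[0,0,0,0,0])

```text
time_s: 15.6
tool_pos: [0.4805, -0.0548, -0.0231]
tool_rot: [0.533, 0.846, -0.0, 0.0]
force: [-0.0, 0.2, -0.5]
gripper_width: -0.001
gripper_force: 0.0
```

```bash
cat >> h.py <<'E'
def fix(names,mn=.3):
    for n in("scene","side"):
        cams.get_image(n)
        for t in names:
            for r in outline_of(n,t):
                if r["confidence"]<mn: continue
                ys,xs=np.nonzero(r["region"])
                if len(xs)<5: continue
                P=np.array([ray(n,u,v,NAMES[t]*.6)[:2] for u,v in zip(xs,ys)])*1000;m=P.mean(0)
                w,V=np.linalg.eigh(np.cov((P-m).T));print(n,t,round(r["confidence"],2),m.round(1),"sd",np.sqrt(w).round(1),"ax",np.degrees(np.arctan2(V[1,1],V[0,1])).round()%180)
E
python3 -c "
from h import *
fix(['barrel_a','kit_rack'])
plan((530,-160,-23,115.7,10,1))"
```

```text
scene barrel_a 0.52 [ 518.5 -275. ] sd [28.6 50.7] ax 173.0
scene barrel_a 0.51 [422.6 -57.2] sd [ 7.7 14.5] ax 66.0
scene kit_rack 0.55 [ 508.7 -263.1] sd [28.7 49.3] ax 173.0
side barrel_a 0.5 [583.5  -5.3] sd [3.8 9. ] ax 92.0
side kit_rack 0.91 [ 564.9 -258.5] sd [14.  33.2] ax 94.0
now [479.6 -52.5 -23. ] yaw 115.7 t 15.9 F [-0.   0.1 -0.2]
[[-0.03, -0.0, 0.0], [-0.03, -0.0, 0.0], [-0.03, -0.0, 0.0], [-0.03, -0.0, 0.0], [-0.029, -0.001, 0.0]]
   [[-0.0, -0.0, 0.0], [-0.0, -0.0, 0.0], [-0.0, -0.0, 0.0], [-0.0, -0.0, 0.0], [-0.0, -0.0, 0.0]]
[[-0.03, -0.0, 0.0], [-0.029, -0.001, 0.0], [-0.03, -0.0, 0.0], [-0.029, -0.001, 0.0], [-0.03, -0.0, 0.0]]
   [[-0.0, -0.0, 0.0], [-0.0, -0.0, 0.0], [-0.0, -0.0, 0.0], [-0.0, -0.0, 0.0], [-0.0, -0.0, 0.0]]
[[0, 0, 0]]
   [[0, 0, 0]]
```

Request:
apply_moves(xyz=[[0.02,0,0],[0.06,0,-0.08],[0.05,0,-0.08],[0,0,-0.09],[0,0,-0.06]], rot=[[0,0,0],[0,0,0],[0,0,0],[0,0,0],[0,0,0]], claw=[0,0,0,0,0])

```text
time_s: 16.32
tool_pos: [0.4567, -0.0034, 0.1032]
tool_rot: [0.53, 0.848, 0.0, 0.0]
force: [0.9, 0.6, 0.6]
gripper_width: -0.001
gripper_force: 0.0
```

Request:
apply_moves(xyz=[[0,0,0],[0,0,0],[0,0,0]], rot=[[0,0,0],[0,0,0],[0,0,0]], claw=[0,0,0])

```text
time_s: 16.57
tool_pos: [0.4566, -0.0063, 0.1006]
tool_rot: [0.532, 0.847, -0.001, -0.0]
force: [-1.1, -0.2, 0.0]
gripper_width: 0.002
gripper_force: 0.0
```

```bash
python3 -c "
from h import *
look(['barrel_a','stick_a','relay_a','kit_rack'],fn='w7')
plan((479.6,-52.5,-23,115.7,5))"
```

```text
barrel_a 0.71 [438, 238, 36, 34] c [582.5, -8.5] wh [26.6, 16.5] ang 83.3
barrel_a 0.49 [362, 35, 70, 81] c [471.6, 90.9] wh [50.0, 26.5] ang 84.2
stick_a 0.72 [217, 204, 64, 53] c [424.2, -61.6] wh [54.1, 19.2] ang 60.0
relay_a 0.6 [363, 35, 70, 81] c [472.5, 92.1] wh [51.7, 27.7] ang 83.4
now [456.5  -6.  100.1] yaw 115.7 t 16.8167 F [-0.3  0.1  0.9]
[[-0.026, 0.0, 0.062], [-0.026, 0.001, 0.061], [-0.026, 0.0, 0.062], [-0.026, 0.001, 0.061], [-0.026, 0.0, 0.062]]
   [[-0.0, -0.0, -0.0], [-0.0, -0.0, -0.0], [-0.0, -0.0, -0.0], [-0.0, -0.0, -0.0], [-0.0, -0.0, -0.0]]
```

```bash
cat >> h.py <<'E'
def white(fn=None,zone=(440,620,-330,20),v=150,z=.010):
    """pale blobs in the wrist picture, as world rectangles"""
    if fn: im=cv2.imread(f"pics/{fn}.png");T=np.load(f"pics/{fn}.npy")
    else: T=wpose();im=cams.get_image("wrist")[:,:,::-1]
    h=cv2.cvtColor(np.ascontiguousarray(im),cv2.COLOR_BGR2HSV);m=((h[:,:,2]>v)&(h[:,:,1]<70)).astype(np.uint8)
    for c in cv2.findContours(m,0,2)[0]:
        if cv2.contourArea(c)<40: continue
        P=np.array([wray(T,*q[0],z)[:2] for q in c],np.float32)*1000;(c0,wh,a)=cv2.minAreaRect(P)
        if zone[0]<c0[0]<zone[1] and zone[2]<c0[1]<zone[3] and max(wh)<60: print("white",np.round(c0,1),np.round(wh,1),round(a,1),cv2.boundingRect(c))
def wproj(T,p):
    c=cams.calibration('wrist');f=200/np.tan(np.radians(c['fov_y'])/2);q=np.linalg.inv(T)@np.append(p,1);return round(f*q[0]/q[2]+c['cx']),round(f*q[1]/q[2]+c['cy'])
E
python3 -c "
from h import *
white('w7')
T=np.load('pics/w7.npy');print(wproj(T,(.49,-.075,.01)),wproj(T,(.484,-.062,.01)))"
```

```text
white [584.7  -9.6] [27.3 15.2] 84.7 (443, 243, 31, 31)
(315, 279) (315, 263)
```

Request:
apply_moves(xyz=[[-0.08,0,-0.03],[-0.08,0,-0.03],[-0.08,0,-0.03],[-0.06,0,0],[0,0,0]], rot=[[0,0,0],[0,0,0],[0,0,0],[0,0,0],[0,0,0]], claw=[0,0,0,0,0])

```text
time_s: 17.23
tool_pos: [0.5115, -0.1204, 0.1368]
tool_rot: [0.536, 0.844, -0.0, 0.001]
force: [-0.4, -1.0, -1.1]
gripper_width: 0.003
gripper_force: 0.0
```

Request:
apply_moves(xyz=[[0,0,0],[0,0,0],[0,0,0]], rot=[[0,0,0],[0,0,0],[0,0,0]], claw=[0,0,0])

```text
time_s: 17.48
tool_pos: [0.5085, -0.1128, 0.1365]
tool_rot: [0.531, 0.847, 0.0, -0.001]
force: [0.3, 0.7, -0.6]
gripper_width: 0.004
gripper_force: 0.0
```

```bash
python3 -c "
from h import *
look(['barrel_a','relay_a','kit_rack'],fn='w8')
white('w8')
print(sensors.state()['tool_pos'])"
```

```text
barrel_a 0.81 [437, 88, 36, 33] c [583.8, -9.3] wh [27.7, 14.9] ang 85.5
barrel_a 0.48 [218, 47, 62, 56] c [425.2, -63.3] wh [52.1, 18.4] ang 59.7
relay_a 0.77 [364, 165, 63, 45] c [575.1, -90.7] wh [51.9, 28.1] ang 9.0
kit_rack 0.64 [165, 254, 160, 114] c [462.7, -237.1] wh [104.0, 53.6] ang 42.6
white [ 591.6 -281.4] [ 7.2 28.1] 1.0 (309, 348, 14, 23)
white [ 503.7 -236.2] [31.5 21. ] 0.5 (235, 277, 38, 22)
white [491.9 -79.1] [12.5 25.4] 25.8 (307, 118, 16, 32)
white [585.1  -9. ] [27.7 14.6] 85.6 (442, 88, 31, 35)
[ 0.50904182 -0.11344024  0.13696988]
```

```bash
python3 -c "
from h import *
plan((479,-48,60,112.6,4),(479,-48,-23,112.6,3,2),(552.5,-224.5,-23,112.6,20,1))"
```

```text
now [ 509.  -113.4  137. ] yaw 115.8 t 17.6833 F [ 0.1  0.7 -0.7]
[[0.045, 0.001, 0.048], [0.045, 0.0, 0.048], [0.045, -0.0, 0.048], [0.045, -0.001, 0.048], [-0.0, -0.0, 0.069]]
   [[-0.0, 0.0, 0.004], [-0.0, 0.0, 0.005], [-0.0, 0.0, 0.004], [-0.0, 0.0, 0.005], [-0.0, 0.0, -0.0]]
[[-0.0, -0.0, 0.069], [-0.0, -0.0, 0.07], [0, 0, 0], [0, 0, 0], [-0.024, 0.0, -0.0]]
   [[-0.0, 0.0, -0.0], [-0.0, 0.0, -0.0], [0, 0, 0], [0, 0, 0], [-0.0, 0.0, -0.0]]
[[-0.024, 0.0, -0.0], [-0.024, 0.0, -0.0], [-0.024, 0.0, -0.0], [-0.024, 0.0, -0.0], [-0.024, 0.0, -0.0]]
   [[-0.0, 0.0, -0.0], [-0.0, 0.0, -0.0], [-0.0, 0.0, -0.0], [-0.0, 0.0, -0.0], [-0.0, 0.0, -0.0]]
[[-0.024, 0.0, -0.0], [-0.024, 0.0, -0.0], [-0.024, 0.0, -0.0], [-0.024, 0.0, -0.0], [-0.024, 0.0, -0.0]]
   [[-0.0, 0.0, -0.0], [-0.0, 0.0, -0.0], [-0.0, 0.0, -0.0], [-0.0, 0.0, -0.0], [-0.0, 0.0, -0.0]]
[[-0.024, 0.0, -0.0], [-0.024, 0.0, -0.0], [-0.024, 0.0, -0.0], [-0.024, 0.0, -0.0], [-0.024, 0.0, -0.0]]
   [[-0.0, 0.0, -0.0], [-0.0, 0.0, -0.0], [-0.0, 0.0, -0.0], [-0.0, 0.0, -0.0], [-0.0, 0.0, -0.0]]
[[-0.023, 0.0, -0.0], [-0.024, 0.0, -0.0], [-0.023, 0.0, -0.0], [-0.024, 0.0, -0.0], [0, 0, 0]]
   [[-0.0, 0.0, -0.0], [-0.0, 0.0, -0.0], [-0.0, 0.0, -0.0], [-0.0, 0.0, -0.0], [0, 0, 0]]
```

Request:
apply_moves(xyz=[[0.045,0,0.048],[0.045,0,0.048],[0.045,0,0.048],[0.045,0,0.048],[0,0,0.08]], rot=[[0,0,0.004],[0,0,0.005],[0,0,0.004],[0,0,0.005],[0,0,0]], claw=[0,0,0,0,0])

```text
time_s: 18.1
tool_pos: [0.4797, -0.0448, 0.0293]
tool_rot: [0.554, 0.832, 0.001, 0.001]
force: [-0.0, 0.2, 0.8]
gripper_width: 0.002
gripper_force: 0.0
```

Request:
apply_moves(xyz=[[0,0,0.07],[0,0,0.04],[0,0,0.015],[0,0,0],[0,0,0]], rot=[[0,0,0],[0,0,0],[0,0,0],[0,0,0],[0,0,0]], claw=[0,0,0,0,0])

```text
time_s: 18.52
tool_pos: [0.4799, -0.0483, -0.0212]
tool_rot: [0.556, 0.831, 0.0, 0.0]
force: [0.7, -0.0, 1.0]
gripper_width: 0.001
gripper_force: 0.0
```

Request:
apply_moves(xyz=[[-0.012,0,0],[-0.015,0,0],[-0.024,0,0],[-0.024,0,0],[-0.024,0,0]], rot=[[0,0,0],[0,0,0],[0,0,0],[0,0,0],[0,0,0]], claw=[0,0,0,0,0])

```text
time_s: 18.93
tool_pos: [0.4954, -0.0873, -0.0213]
tool_rot: [0.556, 0.831, -0.0, 0.001]
force: [-0.8, -0.2, 0.3]
gripper_width: 0.002
gripper_force: 0.1
```

Request:
apply_moves(xyz=[[-0.024,0,0],[-0.024,0,0],[-0.024,0,0],[-0.024,0,0],[-0.024,0,0]], rot=[[0,0,0],[0,0,0],[0,0,0],[0,0,0],[0,0,0]], claw=[0,0,0,0,0])

```text
time_s: 19.35
tool_pos: [0.5132, -0.1307, -0.0219]
tool_rot: [0.556, 0.831, 0.0, -0.0]
force: [0.3, 0.2, 0.9]
gripper_width: 0.002
gripper_force: 0.1
```

Request:
apply_moves(xyz=[[-0.02,0,0],[-0.01,0,0],[0,0,0],[0.02,0,0],[0.03,0,-0.07]], rot=[[0,0,0],[0,0,0],[0,0,0],[0,0,0],[0,0,0]], claw=[0,0,0,0,0])

```text
time_s: 19.77
tool_pos: [0.5061, -0.1221, 0.0027]
tool_rot: [0.557, 0.831, -0.001, -0.003]
force: [-0.3, 0.1, 1.5]
gripper_width: 0.003
gripper_force: 0.0
```

Request:
apply_moves(xyz=[[0,0,-0.09],[0,0,-0.09],[-0.07,0,-0.07],[-0.09,0,-0.04],[-0.09,0,0]], rot=[[0,0,0],[0,0,0],[0,0,0],[0,0,0],[0,0,0]], claw=[0,0,0,0,0])

```text
time_s: 20.18
tool_pos: [0.551, -0.2139, 0.127]
tool_rot: [0.554, 0.832, 0.001, 0.003]
force: [0.5, 0.1, 0.2]
gripper_width: -0.001
gripper_force: 0.0
```

Request:
apply_moves(xyz=[[-0.06,0,0],[0,0,0],[0,0,0],[0,0,0],[0,0,0]], rot=[[0,0,0],[0,0,0],[0,0,0],[0,0,0],[0,0,0]], claw=[0,0,0,0,0])

```text
time_s: 20.6
tool_pos: [0.5568, -0.2343, 0.1221]
tool_rot: [0.555, 0.832, 0.0, -0.001]
force: [0.2, 0.3, -0.4]
gripper_width: 0.002
gripper_force: 0.0
```

```bash
python3 -c "
from h import *
look(['barrel_a','relay_a','kit_rack','stick_a'],fn='w9')
white('w9')
print(sensors.state()['tool_pos'])"
```

```text
barrel_a 0.56 [298, 69, 23, 38] c [524.8, -167.9] wh [14.5, 26.8] ang 22.9
relay_a 0.76 [375, 2, 76, 42] c [576.2, -94.9] wh [54.5, 26.7] ang 22.7
kit_rack 0.67 [149, 122, 206, 136] c [514.9, -265.2] wh [148.0, 78.3] ang 0.5
stick_a 0.68 [231, 161, 46, 64] c [512.3, -262.5] wh [54.2, 18.2] ang 82.1
white [ 588.3 -255.6] [ 8.9 52.1] 1.0 (325, 190, 30, 57)
white [ 525.8 -167.4] [13.8 26.8] 22.7 (302, 69, 19, 38)
[ 0.55710922 -0.23620494  0.12228851]
```

```bash
python3 -c "
from h import *
plan((513,-138,60,112.6,4),(513,-138,-23,112.6,4,0))"
```

```text
now [ 557.1 -236.2  122.3] yaw 112.5 t 20.85 F [-0.8  0.2 -0.5]
[[0.067, -0.002, 0.039], [0.067, -0.002, 0.039], [0.068, -0.002, 0.039], [0.067, -0.002, 0.039], [0.0, 0.0, 0.052]]
   [[-0.0, 0.0, -0.0], [-0.0, 0.0, -0.0], [-0.0, 0.0, -0.0], [-0.0, 0.0, -0.0], [-0.0, 0.0, -0.0]]
[[0.0, 0.0, 0.052], [0.0, 0.0, 0.052], [0.0, 0.0, 0.051]]
   [[-0.0, 0.0, -0.0], [-0.0, 0.0, -0.0], [-0.0, 0.0, -0.0]]
```

Request:
apply_moves(xyz=[[0.067,-0.002,0.039],[0.067,-0.002,0.039],[0.068,-0.002,0.039],[0.067,-0.002,0.039],[0,0,0.08]], rot=[[0,0,0],[0,0,0],[0,0,0],[0,0,0],[0,0,0]], claw=[0,0,0,0,0])

```text
time_s: 21.27
tool_pos: [0.5132, -0.1328, 0.0298]
tool_rot: [0.553, 0.833, 0.002, 0.001]
force: [0.5, 0.4, -0.4]
gripper_width: 0.002
gripper_force: 0.0
```

Request:
apply_moves(xyz=[[0,0,0.07],[0,0,0.04],[0,0,0.017],[0,0,0],[0,0,0]], rot=[[0,0,0],[0,0,0],[0,0,0],[0,0,0],[0,0,0]], claw=[0,0,0,0,0])

```text
time_s: 21.68
tool_pos: [0.5137, -0.1385, -0.0225]
tool_rot: [0.556, 0.831, 0.0, 0.0]
force: [-0.2, -0.1, 0.5]
gripper_width: -0.002
gripper_force: 0.0
```

Request:
apply_moves(xyz=[[-0.012,0,0],[-0.015,0,0],[-0.024,0,0],[-0.024,0,0],[-0.024,0,0]], rot=[[0,0,0],[0,0,0],[0,0,0],[0,0,0],[0,0,0]], claw=[0,0,0,0,0])

```text
time_s: 22.1
tool_pos: [0.5291, -0.1773, -0.0225]
tool_rot: [0.556, 0.831, -0.0, 0.001]
force: [0.4, -0.5, -0.1]
gripper_width: 0.004
gripper_force: 0.1
```

Request:
apply_moves(xyz=[[-0.024,0,0],[-0.024,0,0],[-0.024,0,0],[-0.024,0,0],[-0.02,0,0]], rot=[[0,0,0],[0,0,0],[0,0,0],[0,0,0],[0,0,0]], claw=[0,0,0,0,0])

```text
time_s: 22.52
tool_pos: [0.5461, -0.219, -0.0231]
tool_rot: [0.556, 0.831, 0.0, -0.0]
force: [-8.3, 20.9, 5.9]
gripper_width: -0.002
gripper_force: 14.6
```

Request:
apply_moves(xyz=[[-0.015,0,0],[-0.01,0,0],[0,0,0],[0.02,0,0],[0.03,0,-0.07]], rot=[[0,0,0],[0,0,0],[0,0,0],[0,0,0],[0,0,0]], claw=[0,0,0,0,0])

```text
time_s: 22.93
tool_pos: [0.5383, -0.2085, 0.0008]
tool_rot: [0.556, 0.831, -0.001, -0.004]
force: [-1.1, -1.3, 0.3]
gripper_width: -0.0
gripper_force: 0.0
```

Request:
apply_moves(xyz=[[0,0,-0.09],[0,0,-0.09],[-0.04,-0.02,-0.07],[-0.06,-0.05,-0.04],[-0.06,-0.05,0]], rot=[[0,0,0.03],[0,0,0.03],[0,0,0.03],[0,0,0.03],[0,0,0.01]], claw=[0,0,0,0,0])

```text
time_s: 23.35
tool_pos: [0.5046, -0.2776, 0.1259]
tool_rot: [0.713, 0.701, 0.001, 0.004]
force: [0.9, -1.3, -0.6]
gripper_width: 0.0
gripper_force: 0.0
```

Request:
apply_moves(xyz=[[0,0,0],[0,0,0],[0,0,0],[0,0,0]], rot=[[0,0,0],[0,0,0],[0,0,0],[0,0,0]], claw=[0,0,0,0])

```text
time_s: 23.68
tool_pos: [0.5012, -0.2755, 0.1209]
tool_rot: [0.712, 0.702, 0.0, -0.0]
force: [-0.2, 0.1, -0.8]
gripper_width: 0.001
gripper_force: 0.0
```

```bash
python3 -c "
from h import *
im,T=look(['barrel_a','kit_rack','stick_a'],fn='w10')
white('w10')
print(sensors.state()['tool_pos'],wproj(T,(.56,-.25,.01)))
plan((473,140,150,90,12))"
```

```text
barrel_a 0.6 [366, 124, 29, 37] c [554.5, -242.7] wh [14.6, 27.3] ang 25.3
kit_rack 0.59 [231, 121, 204, 106] c [514.7, -267.6] wh [148.4, 77.8] ang 0.5
stick_a 0.89 [313, 135, 27, 64] c [511.9, -263.3] wh [52.6, 18.0] ang 82.2
white [ 466.  -241.6] [21.2 34.3] 89.2 (246, 128, 45, 28)
[ 0.50118898 -0.27541758  0.12078641] (387, 151)
now [ 501.2 -275.4  120.8] yaw 89.2 t 23.8833 F [-0.4 -0.3  0.2]
[[0.086, -0.007, -0.006], [0.086, -0.007, -0.006], [0.087, -0.007, -0.006], [0.086, -0.007, -0.006], [0.087, -0.007, -0.006]]
   [[0.0, -0.0, -0.0], [0.0, -0.0, -0.0], [0.0, -0.0, -0.0], [0.0, -0.0, -0.001], [0.0, -0.0, -0.0]]
[[0.087, -0.007, -0.006], [0.086, -0.007, -0.006], [0.087, -0.007, -0.006], [0.086, -0.006, -0.006], [0.087, -0.006, -0.006]]
   [[0.0, -0.0, -0.001], [0.0, -0.0, -0.0], [0.0, -0.0, -0.001], [0.0, -0.0, -0.0], [0.0, -0.0, -0.001]]
[[0.086, -0.006, -0.006], [0.087, -0.006, -0.006]]
   [[0.0, -0.0, -0.0], [0.0, -0.0, -0.001]]
```

Request:
apply_moves(xyz=[[0.047,0.038,0.038],[0.047,0.038,0.038],[0.047,0.038,0.038],[0.047,0.038,0.038],[0,0,0.06]], rot=[[0,0,0],[0,0,0],[0,0,0],[0,0,0],[0,0,-0.004]], claw=[0,0,0,0,0])

```text
time_s: 24.3
tool_pos: [0.5682, -0.1957, 0.0377]
tool_rot: [0.706, 0.708, 0.003, 0.001]
force: [0.8, 1.0, 0.4]
gripper_width: 0.003
gripper_force: 0.0
```

Request:
apply_moves(xyz=[[0,0,0.05],[0,0,0.04],[0,0,0],[0,0,0],[0,0,0]], rot=[[0,0,0],[0,0,0],[0,0,0],[0,0,0],[0,0,0]], claw=[0,0,0,0,0])

```text
time_s: 24.72
tool_pos: [0.5634, -0.2026, 0.0011]
tool_rot: [0.709, 0.706, 0.0, 0.0]
force: [0.1, -0.4, 0.7]
gripper_width: 0.001
gripper_force: 0.0
```

```bash
python3 -c "
from h import *
plan((562.5,-202,-23,90,3,1),(562.5,-230.5,-23,90,6,1))"
```

```text
now [ 563.4 -202.6    1.1] yaw 89.7 t 24.7167 F [ 0.1 -0.4  0.7]
[[0.001, -0.001, 0.02], [0.0, -0.001, 0.02], [0.001, -0.0, 0.02], [0, 0, 0], [-0.012, -0.0, 0.0]]
   [[0.0, 0.0, -0.0], [0.0, 0.0, -0.001], [0.0, 0.0, -0.0], [0, 0, 0], [0.0, 0.0, -0.0]]
[[-0.012, -0.0, 0.0], [-0.012, -0.0, 0.0], [-0.012, -0.0, 0.0], [-0.012, -0.0, 0.0], [-0.012, -0.0, 0.0]]
   [[0.0, 0.0, -0.0], [0.0, 0.0, -0.0], [0.0, 0.0, -0.0], [0.0, 0.0, -0.0], [0.0, 0.0, -0.0]]
[[0, 0, 0]]
   [[0, 0, 0]]
```

Then retreat, rise and look from beyond the rack.

Request:
apply_moves(xyz=[[0,-0.001,0.02],[0,-0.001,0.02],[0,0,0.02],[0,0,0],[-0.012,0,0]], rot=[[0,0,0],[0,0,0],[0,0,0],[0,0,0],[0,0,0]], claw=[0,0,0,0,0])

```text
time_s: 25.13
tool_pos: [0.5614, -0.2059, -0.0244]
tool_rot: [0.708, 0.706, 0.0, -0.001]
force: [-0.3, 0.6, -0.1]
gripper_width: 0.002
gripper_force: 0.0
```

Request:
apply_moves(xyz=[[-0.012,0,0],[-0.012,0,0],[-0.012,0,0],[-0.012,0,0],[-0.01,0,0]], rot=[[0,0,0],[0,0,0],[0,0,0],[0,0,0],[0,0,0]], claw=[0,0,0,0,0])

```text
time_s: 25.55
tool_pos: [0.5619, -0.2315, -0.0236]
tool_rot: [0.709, 0.705, 0.0, 0.0]
force: [1.0, -0.4, -0.4]
gripper_width: -0.002
gripper_force: 0.1
```

Request:
apply_moves(xyz=[[0,0,0],[0.025,0,0],[0.025,0,-0.07],[0,0,-0.09],[0,0,-0.09]], rot=[[0,0,0],[0,0,0],[0,0,0],[0,0,0],[0,0,0]], claw=[0,0,0,0,0])

```text
time_s: 25.97
tool_pos: [0.561, -0.2072, 0.0765]
tool_rot: [0.707, 0.707, 0.0, -0.002]
force: [0.5, -1.2, 0.7]
gripper_width: 0.001
gripper_force: 0.0
```

Request:
apply_moves(xyz=[[-0.05,-0.06,-0.05],[-0.07,-0.05,0],[-0.07,-0.04,0],[0,0,0],[0,0,0]], rot=[[0,0,0],[0,0,0],[0,0,0],[0,0,0],[0,0,0]], claw=[0,0,0,0,0])

```text
time_s: 26.38
tool_pos: [0.5001, -0.2879, 0.096]
tool_rot: [0.71, 0.704, -0.001, -0.0]
force: [-0.6, 0.0, 0.9]
gripper_width: 0.001
gripper_force: 0.0
```

Request:
apply_moves(xyz=[[0,0,0],[0,0,0]], rot=[[0,0,0],[0,0,0]], claw=[0,0])

```text
time_s: 26.55
tool_pos: [0.5024, -0.284, 0.0963]
tool_rot: [0.708, 0.707, 0.001, -0.0]
force: [-0.2, 0.7, -0.1]
gripper_width: -0.002
gripper_force: 0.0
```

```bash
python3 -c "
from h import *
im,T=look(['barrel_a','kit_rack','stick_a'],fn='w11')
white('w11')
plan((473,140,160,90,12))"
```

```text
barrel_a 0.95 [371, 140, 25, 37] c [552.5, -259.0] wh [14.3, 28.3] ang 12.7
kit_rack 0.63 [224, 116, 220, 111] c [514.5, -268.0] wh [148.1, 76.8] ang 0.4
stick_a 0.75 [314, 128, 30, 71] c [511.8, -263.1] wh [52.6, 17.8] ang 82.0
now [ 502.2 -284.8   96.2] yaw 89.9 t 26.75 F [-0.5  0.2 -0.3]
[[0.088, -0.006, -0.013], [0.089, -0.006, -0.013], [0.088, -0.006, -0.013], [0.089, -0.006, -0.013], [0.088, -0.006, -0.013]]
   [[0.0, -0.0, -0.0], [0.0, -0.0, -0.0], [0.0, -0.0, -0.0], [0.0, -0.0, -0.0], [0.0, -0.0, -0.0]]
[[0.089, -0.006, -0.013], [0.088, -0.006, -0.014], [0.089, -0.007, -0.013], [0.088, -0.006, -0.014], [0.089, -0.007, -0.013]]
   [[0.0, -0.0, -0.0], [0.0, -0.0, -0.0], [0.0, -0.0, -0.0], [0.0, -0.0, -0.0], [0.0, -0.0, -0.0]]
[[0.088, -0.006, -0.014], [0.089, -0.007, -0.013]]
   [[0.0, -0.0, -0.0], [0.0, -0.0, -0.001]]
```

View pics/w11.png

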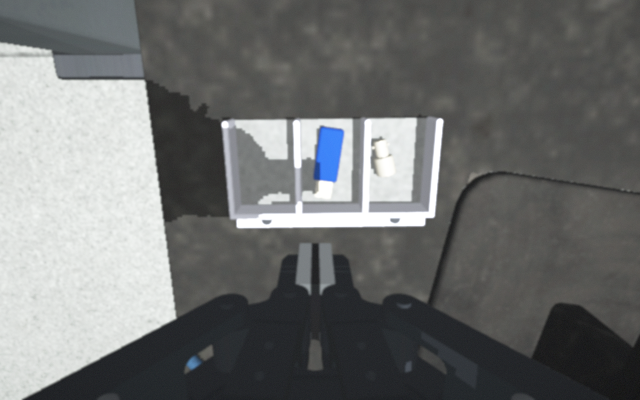

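The view shows the barrel well inside the right-hand bay at (383,158) and the stick in the middle bay at (328,160). The left-hand bay (265,165) is free for the relay. Before moving behind relay_a, I'll check the height of the green board and its frame nearby.

```bash
python3 -c "
from h import *
def tri(a,b):
  A=[];B=[]
  for n,uv in(('scene',a),('side',b)):
    o=ray(n,*uv,0);p=ray(n,*uv,.3);d=(p-o)/np.linalg.norm(p-o);M=np.eye(3)-np.outer(d,d);A.append(M);B.append(M@o)
  return np.linalg.solve(sum(A),sum(B))
print('pcb corner',tri((213,265),(367,270)).round(3),'far corner',tri((145,178),(165,235)).round(3))
for f in('w0','w6','w7'):
  im=cv2.imread(f'pics/{f}.png');T=np.load(f'pics/{f}.npy');h=cv2.cvtColor(im,cv2.COLOR_BGR2HSV)
  m=((h[:,:,0]>3)&(h[:,:,0]<14)&(h[:,:,1]>150)&(h[:,:,2]>80)).astype(np.uint8)
  for c in cv2.findContours(m,0,2)[0]:
    if cv2.contourArea(c)>60:
      x=cv2.boundingRect(c);P=np.array([wray(T,*q[0],.0)[:2] for q in c]);P2=np.array([wray(T,*q[0],.03)[:2] for q in c]);print(f,x,'miny z0',P[P[:,1].argmin()].round(3),'z30',P2[P2[:,1].argmin()].round(3))
"
```

```text
pcb corner [0.446 0.225 0.086] far corner [0.821 0.189 0.068]
w0 (0, 33, 34, 32) miny z0 [0.468 0.18 ] z30 [0.472 0.158]
```

Request:
apply_moves(xyz=[[0.088,-0.006,-0.013],[0.089,-0.006,-0.013],[0.088,-0.006,-0.013],[0.089,-0.006,-0.013],[0.088,-0.006,-0.013]], rot=[[0,0,0],[0,0,0],[0,0,0],[0,0,0],[0,0,0]], claw=[0,0,0,0,0])

```text
time_s: 27.17
tool_pos: [0.4901, -0.1071, 0.1224]
tool_rot: [0.708, 0.706, 0.0, -0.0]
force: [1.3, 0.3, -0.0]
gripper_width: -0.001
gripper_force: 0.0
```

Request:
apply_moves(xyz=[[0.089,-0.006,-0.013],[0.088,-0.006,-0.014],[0.089,-0.006,-0.013],[0.088,-0.006,-0.014],[0.089,-0.006,-0.013]], rot=[[0,0,0.004],[0,0,0.004],[0,0,0.004],[0,0,0.004],[0,0,0.002]], claw=[0,0,0,0,0])

```text
time_s: 27.58
tool_pos: [0.483, 0.0702, 0.1495]
tool_rot: [0.728, 0.685, 0.0, 0.0]
force: [0.7, 0.1, 0.1]
gripper_width: 0.004
gripper_force: 0.0
```

Request:
apply_moves(xyz=[[0.07,-0.003,0],[0,0,0],[0,0,0],[0,0,0],[0,0,0]], rot=[[0,0,0],[0,0,0],[0,0,0],[0,0,0],[0,0,0]], claw=[0,0,0,0,0])

```text
time_s: 28.0
tool_pos: [0.4838, 0.0948, 0.1486]
tool_rot: [0.729, 0.685, -0.001, 0.0]
force: [-0.3, -0.8, 1.4]
gripper_width: -0.003
gripper_force: 0.0
```

```bash
python3 -c "
from h import *
im,T=look(['relay_a','red_plug','tee','stick_a'],fn='w12')
plan((475,134,160,87,2),(475,134,-15,87,6,1))"
```

```text
relay_a 0.96 [288, 149, 31, 52] c [472.6, 92.9] wh [49.3, 26.0] ang 86.5
red_plug 0.97 [359, 189, 10, 49] c [526.6, 54.6] wh [50.8, 10.8] ang 89.0
red_plug 0.47 [291, 149, 29, 55] c [473.4, 93.9] wh [49.2, 25.3] ang 85.2
tee 0.57 [404, 171, 32, 34] c [581.2, 78.8] wh [28.4, 29.2] ang 43.5
now [484.   95.1 148.9] yaw 86.4 t 28.25 F [ 0.3 -0.3 -0.4]
[[0.048, -0.014, -0.014], [0.048, -0.014, -0.014], [-0.0, -0.0, 0.073], [-0.0, -0.0, 0.073], [-0.0, -0.0, 0.073]]
   [[-0.0, 0.0, -0.002], [-0.0, 0.0, -0.001], [-0.0, 0.0, -0.0], [-0.0, 0.0, -0.0], [-0.0, 0.0, -0.0]]
[[-0.0, -0.0, 0.073], [-0.0, -0.0, 0.073], [-0.0, -0.0, 0.073], [0, 0, 0]]
   [[-0.0, 0.0, -0.0], [-0.0, 0.0, -0.0], [-0.0, 0.0, -0.0], [0, 0, 0]]
```

Request:
apply_moves(xyz=[[0.05,-0.014,0],[0.05,-0.014,0],[0,0,0.06],[0,0,0.06],[0,0,0.06]], rot=[[0,0,-0.002],[0,0,-0.001],[0,0,0],[0,0,0],[0,0,0]], claw=[0,0,0,0,0])

```text
time_s: 28.67
tool_pos: [0.4757, 0.1366, 0.0765]
tool_rot: [0.725, 0.689, 0.001, 0.001]
force: [0.3, -0.4, 0.5]
gripper_width: 0.001
gripper_force: 0.0
```

Request:
apply_moves(xyz=[[0,0,0.06],[0,0,0.04],[0,0,0.04],[0,0,0.03],[0,0,0]], rot=[[0,0,0],[0,0,0],[0,0,0],[0,0,0],[0,0,0]], claw=[0,0,0,0,0])

```text
time_s: 29.08
tool_pos: [0.4736, 0.1358, 0.007]
tool_rot: [0.725, 0.689, -0.002, -0.001]
force: [-0.0, -1.0, 0.0]
gripper_width: -0.002
gripper_force: 0.0
```

Request:
apply_moves(xyz=[[0,0,0],[0,0,0]], rot=[[0,0,0],[0,0,0]], claw=[0,0])

```text
time_s: 29.25
tool_pos: [0.4757, 0.1369, 0.0097]
tool_rot: [0.725, 0.689, 0.001, 0.0]
force: [-0.4, 0.7, 0.8]
gripper_width: 0.002
gripper_force: 0.0
```

```bash
python3 -c "
from h import *
plan((475.5,136,-23.8,87,4,1))"
```

```text
now [475.7 136.9   9.7] yaw 87.1 t 29.25 F [-0.4  0.7  0.8]
[[-0.001, -0.0, 0.021], [-0.0, -0.0, 0.021], [-0.001, -0.0, 0.021], [-0.0, -0.0, 0.021], [0, 0, 0]]
   [[0.0, -0.0, 0.0], [0.0, -0.0, 0.0], [0.0, -0.0, 0.0], [0.0, -0.0, 0.0], [0, 0, 0]]
```

Request:
apply_moves(xyz=[[-0.001,0,0.021],[0,0,0.021],[-0.001,0,0.021],[0,0,0.02],[0,0,0]], rot=[[0,0,0],[0,0,0],[0,0,0],[0,0,0],[0,0,0]], claw=[0,0,0,0,0])

```text
time_s: 29.67
tool_pos: [0.4744, 0.1357, -0.0256]
tool_rot: [0.725, 0.689, -0.001, -0.0]
force: [-0.5, 0.0, -0.5]
gripper_width: -0.004
gripper_force: 0.0
```

Request:
apply_moves(xyz=[[-0.01,0,0],[-0.01,0,0],[-0.015,0,0],[-0.02,0,0],[-0.02,0,0]], rot=[[0,0,0],[0,0,0],[0,0,0],[0,0,0],[0,0,0]], claw=[0,0,0,0,0])

```text
time_s: 30.08
tool_pos: [0.4736, 0.105, -0.024]
tool_rot: [0.725, 0.689, 0.0, 0.0]
force: [0.1, 1.0, 1.1]
gripper_width: 0.001
gripper_force: 0.3
```

Request:
apply_moves(xyz=[[-0.02,0,0],[-0.02,0,0],[-0.02,0,0],[-0.02,0,0],[-0.02,0,0]], rot=[[0,0,0],[0,0,0],[0,0,0],[0,0,0],[0,0,0]], claw=[0,0,0,0,0])

```text
time_s: 30.5
tool_pos: [0.4715, 0.0651, -0.0241]
tool_rot: [0.725, 0.689, 0.0, 0.0]
force: [-0.6, 1.7, 1.3]
gripper_width: -0.001
gripper_force: 0.7
```

Request:
apply_moves(xyz=[[-0.015,0,0],[-0.01,0,0],[0,0,0],[0.025,0,0],[0.025,0,-0.06]], rot=[[0,0,0],[0,0,0],[0,0,0],[0,0,0],[0,0,0]], claw=[0,0,0,0,0])

```text
time_s: 30.92
tool_pos: [0.469, 0.0754, -0.0028]
tool_rot: [0.726, 0.688, -0.002, -0.002]
force: [0.5, 1.2, -0.4]
gripper_width: -0.001
gripper_force: 0.0
```

Request:
apply_moves(xyz=[[0,0,-0.09],[0,0,-0.09],[-0.07,0,-0.07],[-0.09,0,-0.04],[-0.09,0,0]], rot=[[0,0,0],[0,0,0],[0,0,0],[0,0,0],[0,0,0]], claw=[0,0,0,0,0])

```text
time_s: 31.33
tool_pos: [0.4696, -0.0225, 0.1194]
tool_rot: [0.723, 0.691, 0.002, 0.002]
force: [0.8, -0.3, 0.6]
gripper_width: 0.004
gripper_force: 0.0
```

Request:
apply_moves(xyz=[[-0.04,0,0],[0,0,0],[0,0,0],[0,0,0],[0,0,0]], rot=[[0,0,0],[0,0,0],[0,0,0],[0,0,0],[0,0,0]], claw=[0,0,0,0,0])

```text
time_s: 31.75
tool_pos: [0.466, -0.0377, 0.1158]
tool_rot: [0.724, 0.69, 0.0, -0.0]
force: [0.2, 0.3, -1.0]
gripper_width: 0.003
gripper_force: 0.0
```

```bash
python3 -c "
from h import *
im,T=look(['relay_a','stick_a'],fn='w13')
print(sensors.state()['tool_pos'],sensors.state()['time_s'])"
```

```text
relay_a 0.67 [414, 216, 64, 40] c [575.4, -91.5] wh [52.5, 31.3] ang 7.8
relay_a 0.65 [298, 77, 37, 67] c [470.7, 19.0] wh [49.5, 26.0] ang 87.9
stick_a 0.68 [245, 178, 44, 67] c [424.8, -62.2] wh [53.2, 18.0] ang 59.7
[ 0.46604317 -0.03835502  0.11576624] 31.9
```

```bash
python3 -c "
from h import *
plan((471.5,62,70,89,4))"
```

```text
now [466.  -38.4 115.8] yaw 87.2 t 31.9 F [ 0.6 -0.7  0.5]
[[0.063, 0.0, 0.029], [0.063, 0.001, 0.029], [0.063, 0.001, 0.028], [0.062, 0.002, 0.029]]
   [[-0.0, -0.0, -0.002], [-0.0, -0.0, -0.003], [-0.0, -0.0, -0.002], [-0.0, -0.0, -0.003]]
```

Request:
apply_moves(xyz=[[0.063,0,0.029],[0.063,0.001,0.029],[0.063,0.001,0.028],[0.062,0.002,0.029],[0,0,0.07]], rot=[[0,0,-0.002],[0,0,-0.003],[0,0,-0.002],[0,0,-0.003],[0,0,0]], claw=[0,0,0,0,0])

```text
time_s: 32.32
tool_pos: [0.4743, 0.0677, 0.0439]
tool_rot: [0.711, 0.703, 0.004, 0.001]
force: [2.0, 0.9, 0.5]
gripper_width: 0.001
gripper_force: 0.0
```

Request:
apply_moves(xyz=[[0,0,0.06],[0,0,0.05],[0,0,0.035],[0,0,0.01],[0,0,0]], rot=[[0,0,0],[0,0,0],[0,0,0],[0,0,0],[0,0,0]], claw=[0,0,0,0,0])

```text
time_s: 32.73
tool_pos: [0.4706, 0.0612, -0.0211]
tool_rot: [0.714, 0.701, -0.001, -0.001]
force: [-0.4, -0.7, 0.0]
gripper_width: 0.0
gripper_force: 0.0
```

Request:
apply_moves(xyz=[[0,0,0],[0,0,0]], rot=[[0,0,0],[0,0,0]], claw=[0,0])

```text
time_s: 32.9
tool_pos: [0.4725, 0.0608, -0.0193]
tool_rot: [0.714, 0.7, 0.001, 0.0]
force: [-0.8, -0.2, -0.3]
gripper_width: -0.0
gripper_force: 0.0
```

```bash
python3 -c "
from h import *
plan((471.5,62,-24,89,1))"
```

```text
now [472.5  60.8 -19.3] yaw 88.9 t 32.9 F [-0.8 -0.2 -0.3]
[[0.003, -0.003, 0.012]]
   [[0.001, -0.0, -0.001]]
```

Request:
apply_moves(xyz=[[0.002,-0.002,0.012],[0,0,0],[-0.01,0,0],[-0.01,0,0],[-0.015,0,0]], rot=[[0,0,0],[0,0,0],[0,0,0],[0,0,0],[0,0,0]], claw=[0,0,0,0,0])

```text
time_s: 33.32
tool_pos: [0.4708, 0.0471, -0.0247]
tool_rot: [0.714, 0.7, 0.0, 0.0]
force: [0.6, 0.7, 0.2]
gripper_width: 0.001
gripper_force: 0.4
```

Request:
apply_moves(xyz=[[-0.022,0,0],[-0.022,0,0],[-0.022,0,0],[-0.022,0,0],[-0.022,0,0]], rot=[[0,0,0],[0,0,0],[0,0,0],[0,0,0],[0,0,0]], claw=[0,0,0,0,0])

```text
time_s: 33.73
tool_pos: [0.4699, 0.0021, -0.0249]
tool_rot: [0.714, 0.7, 0.0, 0.0]
force: [0.0, 1.8, 2.0]
gripper_width: 0.001
gripper_force: 1.2
```

Request:
apply_moves(xyz=[[-0.022,0,0],[-0.022,0,0],[-0.022,0,0],[-0.022,0,0],[-0.022,0,0]], rot=[[0,0,0],[0,0,0],[0,0,0],[0,0,0],[0,0,0]], claw=[0,0,0,0,0])

```text
time_s: 34.15
tool_pos: [0.4689, -0.0415, -0.0249]
tool_rot: [0.714, 0.7, 0.0, 0.0]
force: [0.1, 2.4, 2.7]
gripper_width: 0.001
gripper_force: 1.7
```

Request:
apply_moves(xyz=[[-0.022,0,0],[-0.022,0,0],[-0.022,0,0],[-0.022,0,0],[-0.022,0,0]], rot=[[0,0,0],[0,0,0],[0,0,0],[0,0,0],[0,0,0]], claw=[0,0,0,0,0])

```text
time_s: 34.57
tool_pos: [0.468, -0.0856, -0.0249]
tool_rot: [0.714, 0.7, 0.0, 0.0]
force: [0.7, 1.9, 3.0]
gripper_width: 0.004
gripper_force: 1.9
```

Request:
apply_moves(xyz=[[-0.022,0,0],[-0.022,0,0],[-0.015,0,0],[-0.01,0,0],[0,0,0]], rot=[[0,0,0],[0,0,0],[0,0,0],[0,0,0],[0,0,0]], claw=[0,0,0,0,0])

```text
time_s: 34.98
tool_pos: [0.4674, -0.1137, -0.025]
tool_rot: [0.715, 0.7, -0.0, 0.0]
force: [-0.0, 0.2, 0.9]
gripper_width: -0.0
gripper_force: 0.5
```

Request:
apply_moves(xyz=[[0.025,0,0],[0.025,0,-0.06],[0,0,-0.09],[0,0,-0.09],[-0.07,0,-0.07]], rot=[[0,0,0],[0,0,0],[0,0,0],[0,0,0],[0,0,0]], claw=[0,0,0,0,0])

```text
time_s: 35.4
tool_pos: [0.4677, -0.1133, 0.1012]
tool_rot: [0.71, 0.704, 0.001, -0.001]
force: [0.7, 0.5, -0.5]
gripper_width: -0.002
gripper_force: 0.0
```

Request:
apply_moves(xyz=[[-0.09,0,-0.04],[-0.09,0,0],[-0.06,0,0],[0,0,0],[0,0,0]], rot=[[0,0,0],[0,0,0],[0,0,0],[0,0,0],[0,0,0]], claw=[0,0,0,0,0])

```text
time_s: 35.82
tool_pos: [0.4646, -0.2172, 0.1144]
tool_rot: [0.715, 0.699, -0.0, -0.0]
force: [0.7, -0.3, 0.5]
gripper_width: -0.003
gripper_force: 0.0
```

Request:
apply_moves(xyz=[[0,0,0],[0,0,0]], rot=[[0,0,0],[0,0,0]], claw=[0,0])

```text
time_s: 35.98
tool_pos: [0.4653, -0.2141, 0.1147]
tool_rot: [0.713, 0.701, 0.0, -0.001]
force: [1.5, 0.4, 0.5]
gripper_width: 0.001
gripper_force: 0.0
```

```bash
python3 -c "
from h import *
im,T=look(['relay_a','stick_a','kit_rack','barrel_a'],fn='w14')
print(sensors.state()['tool_pos'],sensors.state()['time_s'])"
```

```text
relay_a 0.78 [426, 0, 80, 42] c [575.4, -91.4] wh [53.0, 25.8] ang 8.5
relay_a 0.63 [300, 68, 34, 67] c [467.7, -150.3] wh [49.5, 25.3] ang 88.3
stick_a 0.62 [356, 208, 30, 62] c [511.1, -262.5] wh [52.8, 18.7] ang 83.2
stick_a 0.49 [228, 0, 25, 15] c [414.6, -85.2] wh [8.2, 15.5] ang 89.1
kit_rack 0.66 [280, 199, 190, 92] c [514.1, -262.8] wh [147.8, 77.8] ang 0.6
barrel_a 0.87 [408, 219, 23, 35] c [552.5, -258.2] wh [15.2, 30.4] ang 10.1
barrel_a 0.3 [226, 0, 25, 14] c [415.0, -85.6] wh [8.1, 14.0] ang 89.1
[ 0.46554155 -0.21544563  0.11501202] 36.2333
```

```bash
python3 -c "
from h import *
plan((468.2,-106,70,89.3,4))"
```

```text
now [ 465.5 -215.4  115. ] yaw 89.0 t 36.2333 F [0.2 0.1 0. ]
[[0.068, 0.0, 0.028], [0.069, 0.001, 0.028], [0.068, 0.001, 0.028], [0.069, 0.0, 0.029]]
   [[-0.0, -0.0, -0.0], [-0.0, -0.0, -0.001], [-0.0, -0.0, -0.0], [-0.0, -0.0, -0.001]]
```

Request:
apply_moves(xyz=[[0.068,0,0.028],[0.069,0.001,0.028],[0.068,0.001,0.028],[0.069,0,0.029],[0,0,0.07]], rot=[[0,0,0],[0,0,0],[0,0,-0.001],[0,0,0],[0,0,0]], claw=[0,0,0,0,0])

```text
time_s: 36.65
tool_pos: [0.471, -0.1005, 0.0439]
tool_rot: [0.71, 0.704, 0.003, 0.002]
force: [2.2, 0.4, 0.5]
gripper_width: -0.003
gripper_force: 0.0
```

Request:
apply_moves(xyz=[[0,0,0.06],[0,0,0.05],[0,0,0.035],[0,0,0.01],[0,0,0]], rot=[[0,0,0],[0,0,0],[0,0,0],[0,0,0],[0,0,0]], claw=[0,0,0,0,0])

```text
time_s: 37.07
tool_pos: [0.4675, -0.1061, -0.021]
tool_rot: [0.713, 0.702, -0.0, -0.001]
force: [0.1, -0.3, -0.0]
gripper_width: -0.001
gripper_force: 0.0
```

Request:
apply_moves(xyz=[[0,0,0],[0,0,0]], rot=[[0,0,0],[0,0,0]], claw=[0,0])

```text
time_s: 37.23
tool_pos: [0.4692, -0.1068, -0.0192]
tool_rot: [0.713, 0.701, 0.0, 0.001]
force: [-0.2, -0.2, -0.5]
gripper_width: 0.001
gripper_force: 0.0
```

```bash
python3 -c "
from h import *
plan((468.4,-106,-24,89.3,1,1),(467.4,-224.5,-24,89.3,14,1))"
```

```text
now [ 469.2 -106.8  -19.2] yaw 89.1 t 37.2333 F [-0.2 -0.2 -0.5]
[[0.002, -0.002, 0.012], [0, 0, 0], [-0.021, 0.0, 0.0], [-0.021, 0.0, 0.0], [-0.021, 0.0, 0.0]]
   [[0.001, 0.0, -0.001], [0, 0, 0], [-0.0, 0.0, -0.0], [-0.0, 0.0, -0.0], [-0.0, 0.0, -0.0]]
[[-0.021, 0.0, 0.0], [-0.021, 0.0, 0.0], [-0.021, 0.0, 0.0], [-0.021, 0.0, 0.0], [-0.021, 0.0, 0.0]]
   [[-0.0, 0.0, -0.0], [-0.0, 0.0, -0.0], [-0.0, 0.0, -0.0], [-0.0, 0.0, -0.0], [-0.0, 0.0, -0.0]]
[[-0.021, 0.0, 0.0], [-0.021, 0.0, 0.0], [-0.022, 0.0, 0.0], [-0.021, 0.0, 0.0], [-0.022, 0.001, 0.0]]
   [[-0.0, 0.0, -0.0], [-0.0, 0.0, -0.0], [-0.0, 0.0, -0.0], [-0.0, 0.0, -0.0], [-0.0, 0.0, -0.0]]
[[-0.021, 0.0, 0.0], [0, 0, 0]]
   [[-0.0, 0.0, -0.0], [0, 0, 0]]
```

Request:
apply_moves(xyz=[[0.002,-0.002,0.012],[0,0,0],[-0.01,0,0],[-0.01,0,0],[-0.015,0,0]], rot=[[0,0,0],[0,0,0],[0,0,0],[0,0,0],[0,0,0]], claw=[0,0,0,0,0])

```text
time_s: 37.65
tool_pos: [0.4675, -0.1202, -0.0247]
tool_rot: [0.713, 0.701, 0.0, 0.0]
force: [-0.5, 1.0, 0.4]
gripper_width: 0.001
gripper_force: 0.3
```

Request:
apply_moves(xyz=[[-0.022,0,0],[-0.022,0,0],[-0.022,0,0],[-0.022,0,0],[-0.022,0,0]], rot=[[0,0,0],[0,0,0],[0,0,0],[0,0,0],[0,0,0]], claw=[0,0,0,0,0])

```text
time_s: 38.07
tool_pos: [0.4666, -0.1651, -0.0249]
tool_rot: [0.713, 0.701, 0.0, 0.0]
force: [-0.2, 0.7, 1.9]
gripper_width: 0.0
gripper_force: 1.2
```

Request:
apply_moves(xyz=[[-0.022,0,0],[-0.022,0,0],[-0.022,0,0],[-0.022,0,0],[-0.018,0,0]], rot=[[0,0,0],[0,0,0],[0,0,0],[0,0,0],[0,0,0]], claw=[0,0,0,0,0])

```text
time_s: 38.48
tool_pos: [0.4658, -0.2074, -0.025]
tool_rot: [0.713, 0.701, -0.0, 0.0]
force: [-0.4, 1.8, 2.4]
gripper_width: 0.0
gripper_force: 1.7
```

Request:
apply_moves(xyz=[[-0.015,0,0],[-0.012,0,0],[-0.01,0,0],[0,0,0],[0.025,0,0]], rot=[[0,0,0],[0,0,0],[0,0,0],[0,0,0],[0,0,0]], claw=[0,0,0,0,0])

```text
time_s: 38.9
tool_pos: [0.4653, -0.2137, -0.0253]
tool_rot: [0.714, 0.7, -0.001, 0.0]
force: [0.8, -0.7, -0.1]
gripper_width: -0.003
gripper_force: 0.0
```

Request:
apply_moves(xyz=[[0.03,0,0],[0.02,0,-0.07],[0,0,-0.09],[0,0,-0.09],[-0.05,0.02,-0.08]], rot=[[0,0,0],[0,0,0],[0,0,0],[0,0,0],[0,0,0]], claw=[0,0,0,0,0])

```text
time_s: 39.32
tool_pos: [0.4723, -0.2054, 0.1082]
tool_rot: [0.71, 0.704, -0.0, -0.002]
force: [-0.3, -0.2, -0.1]
gripper_width: 0.001
gripper_force: 0.0
```

Request:
apply_moves(xyz=[[-0.08,0.03,-0.03],[-0.08,0.03,0],[-0.04,0.02,0],[0,0,0],[0,0,0]], rot=[[0,0,0],[0,0,0],[0,0,0],[0,0,0],[0,0,0]], claw=[0,0,0,0,0])

```text
time_s: 39.73
tool_pos: [0.504, -0.2915, 0.1183]
tool_rot: [0.713, 0.701, -0.0, -0.001]
force: [-0.2, 0.6, -0.0]
gripper_width: -0.007
gripper_force: 0.0
```

Request:
apply_moves(xyz=[[0,0,0],[0,0,0]], rot=[[0,0,0],[0,0,0]], claw=[0,0])

```text
time_s: 39.9
tool_pos: [0.504, -0.2895, 0.1186]
tool_rot: [0.712, 0.702, -0.0, -0.001]
force: [0.4, 0.1, -0.6]
gripper_width: -0.001
gripper_force: 0.0
```

```bash
python3 -c "
from h import *
im,T=look(['relay_a','stick_a','kit_rack','barrel_a'],fn='w15')
print(sensors.state()['tool_pos'],sensors.state()['time_s'])
cv2.imwrite('pics/w15c.png',cv2.resize(im[60:260,160:480],None,fx=2.4,fy=2.4)[:,:,::-1])"
```

```text
relay_a 0.95 [246, 114, 40, 65] c [465.5, -258.7] wh [51.1, 27.3] ang 89.4
stick_a 0.56 [309, 116, 31, 71] c [511.9, -263.3] wh [52.6, 17.9] ang 82.4
kit_rack 0.71 [226, 106, 204, 104] c [514.8, -269.1] wh [147.9, 78.6] ang 0.9
barrel_a 0.93 [364, 127, 26, 37] c [552.5, -259.1] wh [14.7, 27.3] ang 12.8
barrel_a 0.7 [252, 112, 33, 64] c [466.6, -257.8] wh [25.8, 48.8] ang 0.1
[ 0.50431957 -0.2911722   0.11906528] 40.15
```

View pics/w15c.png

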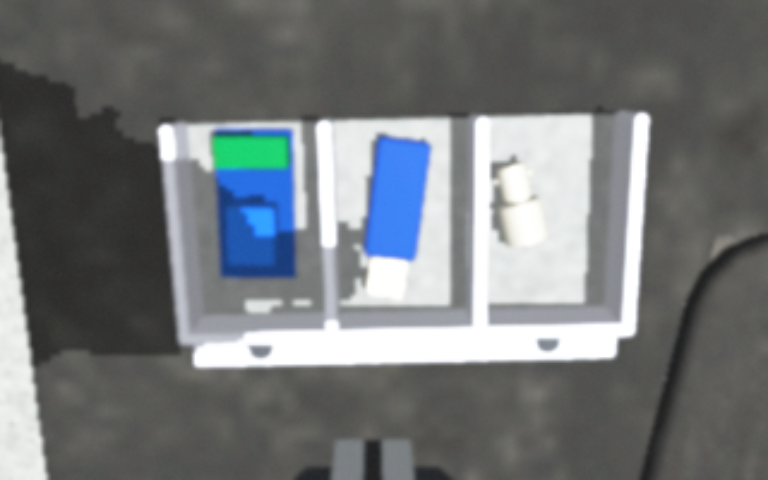

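The view shows all three parts in their bays. The relay's rear edge (row 130) is about 3 mm inside the mouth (row 122), and there is about 12 mm of space ahead of it, so I'll nudge it a few mm deeper.

Request:
apply_moves(xyz=[[0.056,-0.025,0.02],[0.056,-0.025,0.02],[0.056,-0.025,0.03],[0.052,-0.023,0.04],[0,0,0.07]], rot=[[0,0,0],[0,0,0],[0,0,0],[0,0,0],[0,0,0]], claw=[0,0,0,0,0])

```text
time_s: 40.57
tool_pos: [0.4667, -0.1988, 0.0484]
tool_rot: [0.711, 0.703, 0.001, 0.001]
force: [0.5, -0.1, 0.0]
gripper_width: -0.001
gripper_force: 0.0
```

Request:
apply_moves(xyz=[[0,0,0.06],[0,0,0.05],[0,0,0.025],[0,0,0],[0,0,0]], rot=[[0,0,0],[0,0,0],[0,0,0],[0,0,0],[0,0,0]], claw=[0,0,0,0,0])

```text
time_s: 40.98
tool_pos: [0.4669, -0.2028, -0.0068]
tool_rot: [0.713, 0.701, 0.0, -0.0]
force: [0.6, 0.2, 0.9]
gripper_width: 0.001
gripper_force: 0.0
```

Request:
apply_moves(xyz=[[0,0,0],[0,0,0]], rot=[[0,0,0],[0,0,0]], claw=[0,0])

```text
time_s: 41.15
tool_pos: [0.4678, -0.2036, -0.0057]
tool_rot: [0.713, 0.701, 0.0, 0.001]
force: [0.2, 0.2, 0.2]
gripper_width: -0.001
gripper_force: 0.0
```

```bash
python3 -c "
from h import *
plan((466,-205,-24,89.5,2,1),(466,-228.5,-24,89.5,6,1))"
```

```text
now [ 467.8 -203.6   -5.7] yaw 89.0 t 41.15 F [0.2 0.2 0.2]
[[-0.002, -0.002, 0.023], [-0.001, -0.003, 0.023], [0, 0, 0], [-0.01, 0.0, -0.0], [-0.01, 0.0, -0.0]]
   [[0.0, 0.0, -0.001], [0.001, 0.0, -0.002], [0, 0, 0], [-0.0, 0.0, 0.0], [-0.0, 0.0, 0.0]]
[[-0.01, 0.0, -0.0], [-0.01, 0.0, -0.0], [-0.01, 0.0, -0.0], [-0.009, 0.001, -0.0], [0, 0, 0]]
   [[-0.0, 0.0, 0.0], [-0.0, 0.0, 0.0], [-0.0, 0.0, 0.0], [-0.0, 0.0, 0.0], [0, 0, 0]]
```

Request:
apply_moves(xyz=[[-0.002,-0.002,0.023],[-0.001,-0.003,0.022],[0,0,0],[-0.01,0,0],[-0.01,0,0]], rot=[[0,0,-0.001],[0,0,-0.002],[0,0,0],[0,0,0],[0,0,0]], claw=[0,0,0,0,0])

```text
time_s: 41.57
tool_pos: [0.4641, -0.2123, -0.0253]
tool_rot: [0.709, 0.705, -0.0, -0.0]
force: [0.4, -0.3, 0.4]
gripper_width: -0.001
gripper_force: 0.0
```

Request:
apply_moves(xyz=[[-0.01,0,0],[-0.01,0,0],[-0.01,0,0],[-0.009,0,0],[0,0,0]], rot=[[0,0,0],[0,0,0],[0,0,0],[0,0,0],[0,0,0]], claw=[0,0,0,0,0])

```text
time_s: 41.98
tool_pos: [0.4644, -0.2292, -0.025]
tool_rot: [0.71, 0.704, -0.0, 0.0]
force: [-0.7, 0.1, 0.5]
gripper_width: -0.002
gripper_force: 0.0
```

Request:
apply_moves(xyz=[[0.025,0,0],[0.03,0,0],[0.02,0,-0.07],[0,0,-0.09],[0,0,-0.09]], rot=[[0,0,0],[0,0,0],[0,0,0],[0,0,0],[0,0,0]], claw=[0,0,0,0,0])

```text
time_s: 42.4
tool_pos: [0.4637, -0.195, 0.0754]
tool_rot: [0.708, 0.706, 0.0, -0.002]
force: [1.2, -1.1, -0.3]
gripper_width: 0.0
gripper_force: 0.0
```

Request:
apply_moves(xyz=[[-0.05,0.02,-0.08],[-0.08,0.03,-0.03],[-0.08,0.03,0],[-0.04,0.02,0],[0,0,0]], rot=[[0,0,0],[0,0,0],[0,0,0],[0,0,0],[0,0,0]], claw=[0,0,0,0,0])

```text
time_s: 42.82
tool_pos: [0.5051, -0.3026, 0.1193]
tool_rot: [0.712, 0.703, -0.0, 0.001]
force: [-0.2, -0.7, -0.1]
gripper_width: 0.001
gripper_force: 0.0
```

Request:
apply_moves(xyz=[[0,0,0],[0,0,0],[0,0,0]], rot=[[0,0,0],[0,0,0],[0,0,0]], claw=[0,0,0])

```text
time_s: 43.07
tool_pos: [0.5038, -0.2958, 0.1188]
tool_rot: [0.709, 0.706, 0.0, -0.001]
force: [1.0, -0.4, 0.6]
gripper_width: 0.004
gripper_force: 0.0
```

```bash
python3 -c "
from h import *
im,T=look(['relay_a','stick_a','kit_rack','barrel_a'],fn='w16')
print(sensors.state()['tool_pos'],sensors.state()['time_s'])"
```

```text
stick_a 0.77 [311, 107, 31, 71] c [512.3, -263.6] wh [54.2, 19.2] ang 83.3
kit_rack 0.81 [227, 99, 208, 106] c [515.1, -269.3] wh [147.9, 77.3] ang 0.5
barrel_a 0.79 [366, 121, 27, 36] c [552.3, -259.1] wh [15.2, 27.9] ang 16.1
[ 0.50392201 -0.29760787  0.1190719 ] 43.3167
```

```bash
python3 -c "
from h import *
for f in('w15','w16'):
  im=cv2.imread(f'pics/{f}.png');T=np.load(f'pics/{f}.npy');h=cv2.cvtColor(im,cv2.COLOR_BGR2HSV)
  m=((h[:,:,1]>120)&(h[:,:,2]>50)&(h[:,:,0]>45)&(h[:,:,0]<130)).astype(np.uint8);m[:90]=0;m[215:]=0
  for c in cv2.findContours(m,0,2)[0]:
    if cv2.contourArea(c)>300:
      P=np.array([wray(T,*q[0],.004)[:2] for q in c],np.float32)*1000;print(f,[np.round(v,1) for v in cv2.minAreaRect(P)],'y',P[:,1].min().round(1),P[:,1].max().round(1),cv2.boundingRect(c))
look(['relay_a'],mn=.1)
"
```

```text
w15 [array([ 512.9, -257.5]), array([39. , 17.3]), np.float64(82.3)] y -277.5 -237.5 (312, 117, 27, 51)
w15 [array([ 465.9, -258.6]), array([47.9, 25.5]), np.float64(89.2)] y -282.7 -234.6 (249, 114, 34, 61)
w16 [array([ 466.2, -266.1]), array([48.1, 25.6]), np.float64(89.9)] y -290.2 -242.1 (250, 115, 34, 61)
w16 [array([ 513. , -257.6]), array([39.3, 17.4]), np.float64(82.2)] y -277.1 -237.8 (312, 109, 28, 51)
relay_a 0.8 [247, 112, 40, 63] c [465.9, -266.0] wh [48.7, 26.7] ang 89.8
```

```bash
python3 -c "
from rig import finish_job
print(finish_job())"
```

```text
the job is handed in; nothing more can be done
None
```

The kit is complete and handed in: the last wrist view shows the relay, memory stick and barrel each inside a bay of its own, and the other parts stayed out on the bench. I pushed the spare stick about 40 mm aside to clear the way, and the fingers bumped a rack wall once at about 23 N.

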